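# Lever up the microtome base and shim its short foot

## Task

The granite base of the knife holder sags at its red front foot. Take the pry bar, lever the base's front edge up over the fulcrum of the lever stand, catch the bar's handle under the red keeper so that it stays up by itself, and slide the brass shim under the middle of the red foot; then take the bar again, let the base down gently onto the shim so that it stands level, draw the bar out clear of the base and put it down on the bench. Keep the base in its place, do not touch it with the hand or arm, and leave the bottle and the jar alone.

Things in the scene. Friction and masses are not known exactly. Their poses are not given: they have to be found in the camera images.
- base: Loose 3 kg granite slab 180x180x30 mm, knife holder on its rear half. x points from front edge (x=-90 mm) to rear, z up. Origin under its centre, in the plane of the rear soles; underside at z=40, top at z=70. Rear feet 28 mm diameter at x=65, y=+-70; red front foot 28 mm diameter at x=-65, y=35, 6 mm short: it starts leaning forward 0.046 rad, underside of the front edge 33 mm up.
- foot (a point): Centre of the sole of the red front foot (x=-65, y=35, z=6 mm in the base's frame), straight under a red disc on the slab's top. About 0 mm above the table at the start, 6 mm when standing on the shim, about 11 mm with the bar in the keeper.
- edge (a point): Point on the base's lower front edge, under a yellow mark on the front face, where the bar should lift (x=-90, y=-35, z=40 mm in the base's frame), about in line with the fulcrum. Lifting here takes about 14 N and tips the base about its rear feet.
- stand: Lever stand, fixed. Origin on the table under the fulcrum, x points to the base, z up. Aluminium fulcrum block 24 mm (x) by 60 mm (y), steel ridge along y with its crest 32 mm up, between red cheeks 34 mm apart and 45 mm high. The base's front edge is about 35 mm ahead of the ridge. The keeper stands behind, on the -y side.
- fulcrum (a point): Middle of the crest of the fulcrum ridge, 32 mm above the table.
- keeper (a point): Middle of the lower free edge of the red keeper lip, at x=-132, y=-17, z=34 mm in the stand's frame. The lip spans x=-118 to -146, y=-17 to -39 (face of its post), z=34 to 44 mm. The handle goes down beside it (y about 0), its end is swung 18 to 26 mm towards -y beneath it, then rises against it and stays.
- holster: Grey fixed tunnel lying on the table, 32 mm wide and 31 mm high inside, 42 by 36 mm outside; its x axis points out of the open end (x=4 mm), closed end at x=-84 mm. The handle's last 75 to 80 mm lie in it at the start; draw the bar out 85 mm along +x before lifting it.
- bar_center (a point): Centre of the pry bar: straight flat steel bar 200x20x10 mm, 0.28 kg, balanced at its centre, blue sleeve on the handle half. x points to the tip (+100 mm), z normal to the flat. Lies flat at first. Laid over the fulcrum with its handle raised 0.4 rad, its tip passes under the edge by 23 mm; let go, it rests at about 0.26 rad. In the keeper the handle slopes 0.06 rad down.
- bar_tip (a point): Middle of the bar's tip end (100 mm from its centre, half-way up the 10 mm thickness).
- shim_tab (a point): Centre of the shim's yellow grip tab (14 mm along the shim's x, 30 mm along y, 6 to 40 mm above the table). The shim is a loose brass plate 130x40x6 mm, 0.26 kg, lying flat, with the tab on its rear end; its x axis points from the tab to the plain end, 120 mm from the tab's centre.
- shim_pad (a point): Point on the shim's upper face, on its centre line 95 mm from the tab's centre and 25 mm from the plain end, that is to come under the middle of the red foot.
- bottle: Amber bottle, 64 mm diameter, 130 mm tall, bystander; origin at its underside.
- jar: Jar, 70 mm diameter, 80 mm tall, bystander; origin at its underside.
Not all that is in view belongs to the job. What is shaped like the part that bears bar_center but turquoise is not meant.

How it is judged:
By the outcome, as a careful person would: the job done as asked, in the order asked, and still so for the second after the job is handed in, with the robot touching nothing.
It also fails if it takes over 72 s, if anything falls off the work surface, if the arm or the gripper's body presses on something with over 40 N, if the wrist force passes 120 N, or if a joint passes its speed limit or range.

## Robot

A 6-joint arm with a two-finger parallel gripper is mounted at the origin on the work surface. World frame = base frame: x ahead of the robot, y to its left, z up, the work surface at z = 0. Lengths are in m, angles in rad, forces in N, time in s.
With the tool pointing down it reaches from about 0.35 to 0.975 m from the base axis. Payload 17.4 kg.
Tool frame: the origin (TCP) lies at the very end of the fingers, on their centre line; the grasp point (between the pads) lies arm.grip_point_offset behind it (arm.grip_point_offset is the distance from the TCP to the grasp point, in m); z points along the fingers, y is the line along which they close (so a half turn about z gives the same grasp; the last joint's range is limited). The gripper opens to 85 mm and grips with 20 to 120 N. Pads are 22 mm wide; open, the fingers measure 114 mm over their backs; the gripper's body (76 mm by 85 mm) begins 54 mm behind the grasp point. The pads swing forward as they close: fully open they stand 13 mm farther back than shut.
Start: joints at [-1.243, 0.116, 1.442, -0, 1.584, -0.038], TCP at [0.241, -0.63, 0.231] pointing down, gripper open.
Joint ranges: [-2.83, 2.83], [-0.83, 2.19], [0.07, 2.5], [-1.14, 4.28], [0.01, 3], [-2.97, 2.97]. Speed limits (rad/s): [1.89, 1.89, 2.22, 3.14, 3.14, 3.14].

## Interface

Orientations are given as a rotation vector (axis times angle).
In Python, from plant import arm, viewer, spotter gives the robot as it stands.
- The arm moves only by the tool step_arm, never from a script. Its argument "steps" is a list of rows, each a list of 3 entries, a list of its own where there are three numbers: the shift along the tool's x, y, z each as a share of 0.3 m, from -1 to 1, then the turn about the tool's z as a share of 90 degrees, from -1 to 1, then the opening, from -1 (shut) to 1 (fully open). A call has 1 to 8 rows; each row is the pose to reach, as a shift and turn from the pose commanded when the call began, along the tool's axes at that moment; what a row does not reach only later rows make up. A row lasts 1/12 s, in which the tool goes at most 41.7 mm and 7.16 degrees, less where a joint would pass 70% of its speed; a pose out of reach is approached as far as the arm can. A call with a number of a shift or a turn outside -1 to 1 is refused whole. A call with a gripper value outside its range is refused whole. The fingers move at their own pace and stop on an object; "newtons" is the grip in N (left out, the last holds). Time passes only in rows, so rows that repeat a pose let the fingers close. It gives the time, the measured TCP pose, the force, the opening and the grip force at its end, in the units of the state.
- arm.observe(): the state, without advancing time (a new reading comes with each control period).
- viewer.camera(name): name is "side" or "top" or "wrist"; returns a dict with "img" (480x640x3 uint8, blue, green, red), "camera_matrix" (3x3 intrinsics, pixels), "dist_coeffs" ([k1, k2, p1, p2, k3] as OpenCV has them; the pictures are not rectified), "R" (3x3) and "t" (3): a world point X has camera coordinates R X + t; the wrist camera has in their place "T_tool_cam" (4x4, takes a point from camera to tool coordinates, whose origin is the TCP and whose axes are the flange's). Camera axes: x right, y down, z forward; pixel columns grow to the right and rows downward; lengths in m; the calibration is good to about 2 mm. A picture is of the moment at which its call begins: read the wrist's pose just before it. There is no depth.
- arm.job_done(): hands the job in; it is judged then, once.
Trained networks look in the newest picture that a camera, given by its name, has taken for a name from the list of things; names that differ only in an ending like _2 or _b are one class to them, and where a whole thing is asked for, a point or a joint stands for the part that bears it (a point fixed in the world has none). Each returns a list of dicts, best first, with "score" (0 to 1); they miss things now and then, are a little off and sometimes report something else, mostly with a low value. They report only what shows in the picture. A call takes as long as a camera call. They do not tell look-alikes from the thing itself.
- spotter.trace(label, camera): "pixels" (480x640 bool, what is visible of it) and "location" ([row, column] in pixels, amid what is visible of it).
- spotter.spot_point(label, camera): "location" ([row, column] in pixels: a listed point, or the origin of a listed thing).
The state is a dict: "time_s": time; "q": joint angles; "qd": joint speeds; "joint_efforts": joint torques, N m; "tcp_pos": TCP position; "tcp_rot": TCP orientation; "ft_force": force on the tool from outside, world axes, zero at the start; "wrist_torque": the same for the moment, N m; "gripper_width": opening from 0.0 (shut) to 1.0 (fully open); "grasp_force": force on a finger pad.
Only numpy, scipy, OpenCV 4.12 (cv2) and the standard library are available. Lean on these libraries where they do the work, as an engineer would, in place of code of your own. Each camera call takes 0.05 s, during which the arm holds its last target. There are 200 camera calls.

## Working session

There is one attempt and no reset: what is moved stays moved. The work goes in short steps, Python scripts to look and compute and a tool call to move; the robot and the scene stay as the last step left them, time stands still between calls to the robot, and variables do not carry over. Pictures are saved under pics/ and viewed, at most 10 in all, crops included, and the job is handed in when it is done.

Besides the shell and the picture viewer there is one more tool, called after "Emit:" by a JSON object that holds its "op" and its "data", one argument or row to a line. step_arm: Moves the arm, as the interface text tells. Its arguments: {"type":"object","properties":{"steps":{"type":"array","items":{"type":"array"}},"newtons":{"type":"number"}},"required":["steps"]}

```bash
ls; mkdir -p pics; cat > h.py <<'E'
import numpy as np, cv2
from plant import arm, viewer, spotter
from scipy.spatial.transform import Rotation as R
def ray(c,rc,st=None):
    p=cv2.undistortPoints(np.array([[[rc[1],rc[0]]]],float),np.array(c["camera_matrix"]),np.array(c["dist_coeffs"]))[0,0]
    d=np.array([p[0],p[1],1.])
    if "T_tool_cam" in c:
        T=np.array(c["T_tool_cam"]); Rt=R.from_rotvec(st["tcp_rot"]).as_matrix()
        return Rt@T[:3,3]+np.array(st["tcp_pos"]), Rt@T[:3,:3]@d
    Rm=np.array(c["R"]); return -Rm.T@np.array(c["t"]), Rm.T@d
def atz(c,rc,z,st=None):
    o,d=ray(c,rc,st); return o+d*(z-o[2])/d[2]
def tri(rays):
    A=np.zeros((3,3));b=np.zeros(3)
    for o,d in rays:
        d=d/np.linalg.norm(d);P=np.eye(3)-np.outer(d,d);A+=P;b+=P@o
    x=np.linalg.solve(A,b)
    return x,max(np.linalg.norm(np.cross(x-o,d/np.linalg.norm(d))) for o,d in rays)
def proj(c,X):
    r,_=cv2.Rodrigues(np.array(c["R"])); p,_=cv2.projectPoints(np.array([X],float),r,np.array(c["t"]),np.array(c["camera_matrix"]),np.array(c["dist_coeffs"]));return p[0,0]
E
python3 - <<'E'
from h import *
s=arm.observe();print(s, arm.grip_point_offset)
C={n:viewer.camera(n) for n in("top","side")}
for n,c in C.items():
    cv2.imwrite(f"pics/{n}0.png",c["img"]); print(n,ray(c,(240,320)))
Z=dict(base=None,foot=0,edge=.033,stand=0,fulcrum=.032,keeper=.034,holster=0,bar_center=None,bar_tip=None,shim_tab=.023,shim_pad=.006,bottle=0,jar=0)
for l,z in Z.items():
    rs=[]
    for n,c in C.items():
        for r in spotter.spot_point(l,n)[:3]:
            print(l,n,round(r["score"],2),np.round(r["location"],1), np.round(atz(c,r["location"],z if z is not None else 0),4))
E
```

```text
pics
{'time_s': 0.0, 'q': array([-1.24280075e+00,  1.16490901e-01,  1.44229625e+00, -6.12195530e-06,
        1.58400135e+00, -3.78092098e-02]), 'qd': array([-0.00108745, -0.00143198, -0.00292858, -0.00035418, -0.00029129,
        0.0007092 ]), 'joint_efforts': array([-3.22781852e-03, -7.31990147e+01, -6.32492852e+01, -2.64650789e-04,
        6.31863353e-03,  4.08581329e-06]), 'tcp_pos': array([ 0.24136725, -0.63015421,  0.23053962]), 'tcp_rot': array([-3.08802802e+00, -5.71191257e-01,  2.81000961e-04]), 'ft_force': array([ 0.4585691 , -0.65797548,  0.14891999]), 'wrist_torque': array([0.02661497, 0.03431298, 0.04904834]), 'grasp_force': 0.0, 'gripper_width': 1.0022793449339709} 0.0187
top (array([ 4.24628340e-01, -5.71124173e-06,  1.05980604e+00]), array([ 0.08741288,  0.00618311, -0.99626216]))
side (array([-0.01643224,  1.13394829,  0.92650514]), array([ 0.33812811, -0.74934296, -0.56971731]))
base side 0.59 [285.4 243.7] [0.6181 0.1853 0.    ]
foot top 0.45 [230.6 148.9] [0.5305 0.4275 0.    ]
foot top 0.38 [194.4 252.8] [ 0.6268  0.1756 -0.    ]
foot side 0.17 [249.8 256.8] [0.66
[... 988 characters left out ...]
] [ 0.5497 -0.266   0.    ]
bar_tip side 0.78 [268.8 340.4] [0.4292 0.0105 0.    ]
bar_tip side 0.69 [206.7 341.6] [ 0.5513 -0.2776  0.    ]
shim_tab top 0.56 [269.4 383.9] [ 0.449  -0.1476  0.023 ]
shim_tab side 0.7 [226.5 358. ] [ 0.4527 -0.1652  0.023 ]
shim_pad top 0.81 [263. 350.] [ 0.4629 -0.0676  0.006 ]
shim_pad side 0.78 [248.6 342.4] [ 0.4578 -0.0678  0.006 ]
shim_pad side 0.35 [207.9 342.6] [ 0.5421 -0.2634  0.006 ]
bottle top 0.7 [233.7 148.6] [0.5228 0.4278 0.    ]
bottle side 0.74 [229.6 357.8] [ 0.459  -0.1829  0.    ]
bottle side 0.71 [365.3 223.8] [0.5149 0.4346 0.    ]
jar top 0.92 [195.6 507.5] [ 0.64   -0.4577  0.    ]
jar side 0.73 [175.9 339.8] [ 0.6359 -0.4565  0.    ]
```

View pics/top0.png

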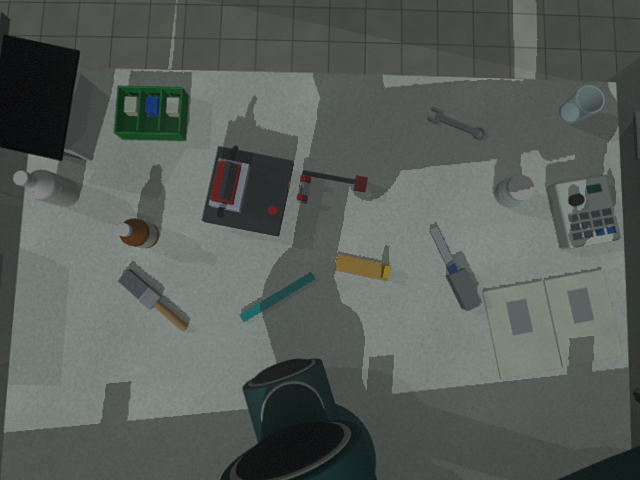

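View pics/side0.png

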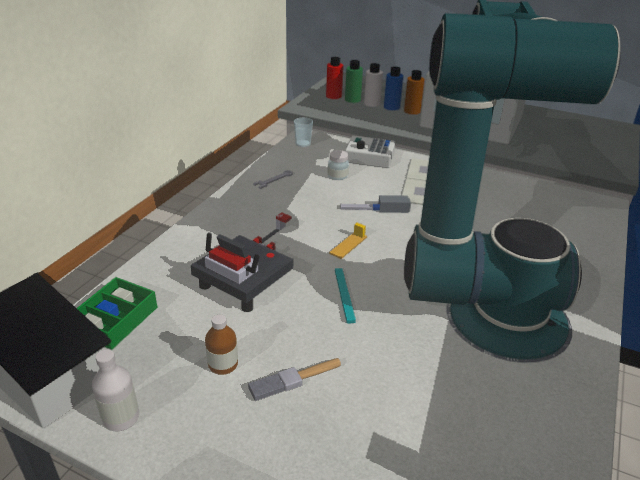

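Top view: the base is at about (248,190), the stand at (303,190) and the keeper at (361,183). The shim is at (362,266).
Candidates for the bar, as (column,row): A is the grey tip and blue sleeve in a grey tunnel at (450,265). B is the turquoise bar at (277,297), the look-alike to avoid. The paint scraper at (155,297) and the wrench at (456,122) aren't bars. I choose A and will check it close up from the wrist.

Emit:
{"op": "step_arm", "data": {
  "steps": [
    [[0.83,-0.667,-0.233],0,1],
    [[0.83,-0.667,-0.233],0,1],
    [[0.83,-0.667,-0.233],0,1],
    [[0.83,-0.667,-0.233],0,1],
    [[0.83,-0.667,-0.233],0,1],
    [[0.83,-0.667,-0.233],0,1],
    [[0.83,-0.667,-0.233],0,1],
    [[0.83,-0.667,-0.233],0,1]
  ]
}}

```text
time_s: 2.07
tcp_pos: [0.4031, -0.3522, 0.3022]
tcp_rot: [3.088, 0.572, 0.001]
ft_force: [0.0, -0.3, 0.4]
gripper_width: 1.003
grasp_force: 0.0
```

```bash
python3 - <<'E'
from h import *
s=arm.observe();c=viewer.camera("wrist");cv2.imwrite("pics/w1.png",c["img"])
print(s["tcp_pos"],s["tcp_rot"],np.array(c["T_tool_cam"]).round(3).tolist(),np.array(c["camera_matrix"]).round(0).tolist())
Z=dict(holster=0,bar_center=.005,bar_tip=.005,shim_tab=.023,shim_pad=.006,keeper=.034,fulcrum=.032)
for l,z in Z.items():
    for r in spotter.spot_point(l,"wrist")[:3]:
        print(l,round(r["score"],2),np.round(r["location"],1), np.round(atz(c,r["location"],z,s),4))
E
```

```text
[ 0.40314131 -0.35218753  0.30217956] [3.08846723e+00 5.71765100e-01 1.23240041e-03] [[0.0, -0.951, -0.308, 0.079], [1.0, 0.0, -0.0, -0.0], [0.0, -0.308, 0.951, -0.142], [0.0, 0.0, 0.0, 1.0]] [[366.0, 0.0, 322.0], [0.0, 366.0, 240.0], [0.0, 0.0, 1.0]]
holster 0.73 [145.3 313.7] [ 0.4486 -0.324   0.    ]
bar_center 0.72 [129.7 311.1] [ 0.4642 -0.315   0.005 ]
bar_center 0.42 [ 93.4 163.7] [ 0.4419 -0.1465  0.005 ]
bar_tip 0.91 [ 31.5 299.4] [ 0.5545 -0.2679  0.005 ]
bar_tip 0.71 [43.6 12.5] [0.4335 0.022  0.005 ]
shim_tab 0.83 [ 91.7 162.9] [ 0.4447 -0.1525  0.023 ]
shim_tab 0.43 [145.6 314.9] [ 0.4502 -0.3253  0.023 ]
shim_tab 0.29 [45.2 88.1] [ 0.4615 -0.0679  0.023 ]
shim_pad 0.78 [49.1 88.3] [ 0.4572 -0.0585  0.006 ]
```

View pics/w1.png

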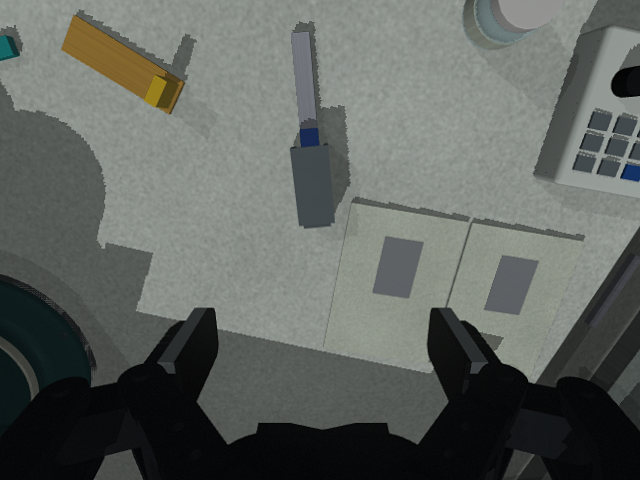

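The close view confirms the grey steel bar: tip at (301,30), blue sleeve entering the holster at (310,145). I'll align over it and measure closer.

Emit:
{"op": "step_arm", "data": {
  "steps": [
    [[0.233,-0.042,0.5],-0.07,1],
    [[0.233,-0.042,0.5],-0.07,1],
    [[0.233,-0.042,0.5],-0.07,1],
    [[0.233,-0.042,0.5],-0.07,1],
    [[0.233,-0.042,0.5],-0.07,1],
    [[0.233,-0.042,0.5],-0.07,1]
  ]
}}

```text
time_s: 2.97
tcp_pos: [0.4624, -0.3176, 0.1491]
tcp_rot: [-3.05, -0.74, 0.004]
ft_force: [0.2, -0.4, 0.9]
gripper_width: 0.999
grasp_force: 0.0
```

```bash
cat >> h.py <<'E'
def yaw(s): 
    x=R.from_rotvec(s["tcp_rot"]).as_matrix()[:,0]; return np.arctan2(x[1],x[0])
def local(s,P,yw=None,z=None):
    "shares of 0.3 m along tool axes to bring TCP over P, turn share to make tool x point along yw (rad)"
    d=np.array(P)-np.array(s["tcp_pos"]); M=R.from_rotvec(s["tcp_rot"]).as_matrix()
    t=None if yw is None else -((yw-yaw(s)+np.pi/2)%np.pi-np.pi/2)/(np.pi/2)
    return np.round(M.T@d/.3,3), t
def mask_axis(c,m,z,s=None):
    "principal axis of a mask projected on plane z: centre, yaw, extents"
    rc=np.argwhere(m)[::3].astype(float)
    P=np.array([atz(c,p,z,s)[:2] for p in rc]); r=cv2.minAreaRect((P*1000).astype(np.float32))
    return r
E
python3 - <<'E'
from h import *
s=arm.observe();c=viewer.camera("wrist");cv2.imwrite("pics/w2.png",c["img"])
print(s["tcp_pos"],np.degrees(yaw(s)))
for l,z in dict(bar_center=.01,holster=.036,shim_tab=.04).items():
    for r in spotter.trace(l,"wrist")[:2]:
        m=r["pixels"]; print(l,round(r["score"],2),np.round(r["location"]),m.sum(),mask_axis(c,m,z,s))
for l,z in dict(bar_center=.005,bar_tip=.005,holster=0).items():
    for r in spotter.spot_point(l,"wrist")[:2]: print(l,round(r["score"],2),np.round(r["location"]),atz(c,r["location"],z,s).round(4))
E
```

```text
[ 0.46238497 -0.31755377  0.14912648] 27.258232157563928
bar_center 0.74 [295. 318.] 5895 ((401.04205322265625, -341.99041748046875), (110.72376251220703, 47.418338775634766), 25.695667266845703)
bar_center 0.57 [165. 322.] 4422 ((497.975830078125, -295.8965148925781), (125.18751525878906, 20.940221786499023), 25.6494083404541)
shim_tab 0.61 [110.  68.] 9053 ((458.3211669921875, -124.72126770019531), (105.29084777832031, 47.25101089477539), 79.3376235961914)
bar_center 0.91 [216. 318.] [ 0.4657 -0.3109  0.005 ]
bar_tip 0.72 [ 87. 319.] [ 0.552  -0.2678  0.005 ]
bar_tip 0.45 [240. 322.] [ 0.4495 -0.3229  0.005 ]
holster 0.95 [240. 321.] [ 0.4475 -0.3235  0.    ]
```

View pics/w2.png

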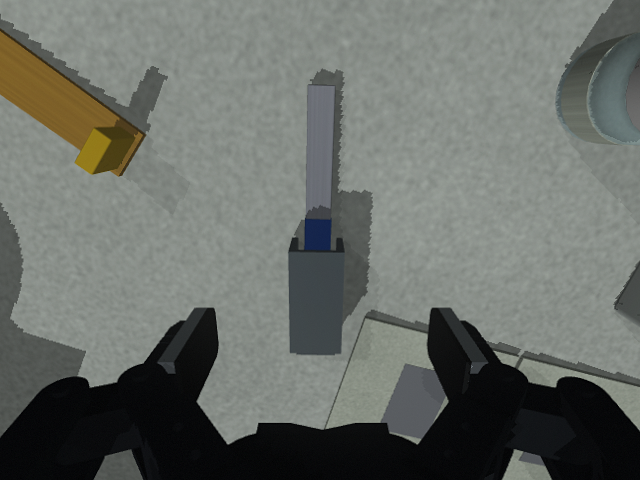

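```bash
python3 - <<'E'
from h import *
s=arm.observe();print(local(s,(.466,-.3113,.002),np.radians(25.65)))
E
```

```text
(array([ 0.019, -0.017,  0.502]), np.float64(0.017404911677115626))
```

Emit:
{"op": "step_arm", "data": {
  "steps": [
    [[0.019,-0.017,0.25],0.017,0.5],
    [[0.019,-0.017,0.35],0.017,0.5],
    [[0.019,-0.017,0.43],0.017,0.5],
    [[0.019,-0.017,0.49],0.017,0.5],
    [[0.019,-0.017,0.49],0.017,0.5]
  ],
  "newtons": 40
}}

```text
time_s: 3.73
tcp_pos: [0.4636, -0.3091, -0.0005]
tcp_rot: [-3.058, -0.698, 0.007]
ft_force: [0.0, 0.8, -1.0]
gripper_width: 0.751
grasp_force: 0.0
```

Emit:
{"op": "step_arm", "data": {
  "steps": [
    [[0,0,0],0,-1],
    [[0,0,0],0,-1],
    [[0,0,0],0,-1],
    [[0,0,0],0,-1],
    [[0,0,0],0,-1],
    [[0,0,0],0,-1],
    [[0,0,0],0,-1],
    [[0,0,0],0,-1]
  ],
  "newtons": 40
}}

```text
time_s: 4.4
tcp_pos: [0.4669, -0.3114, 0.0067]
tcp_rot: [3.06, 0.699, 0.003]
ft_force: [-1.0, 0.5, 9.9]
gripper_width: 0.209
grasp_force: 38.8
```

Emit:
{"op": "step_arm", "data": {
  "steps": [
    [[0.1,0,-0.01],0,-1],
    [[0.2,0,-0.01],0,-1],
    [[0.3,0,-0.01],0,-1],
    [[0.31,0,-0.01],0,-1],
    [[0.31,0,-0.01],0,-1],
    [[0.31,0,-0.12],0,-1],
    [[0.31,0,-0.2],0,-1],
    [[0.31,0,-0.2],0,-1]
  ]
}}

```text
time_s: 5.07
tcp_pos: [0.5509, -0.2716, 0.0701]
tcp_rot: [3.058, 0.698, 0.008]
ft_force: [1.1, -0.4, -1.2]
gripper_width: 0.211
grasp_force: 39.9
```

```bash
python3 - <<'E'
from h import *
s=arm.observe();print(s["tcp_pos"],s["grasp_force"],s["gripper_width"],s["ft_force"])
ims=[viewer.camera(n)["img"] for n in("wrist","side")]
cv2.imwrite("pics/b1.png",np.hstack([cv2.resize(ims[0],(400,300)),cv2.resize(ims[1][140:290,280:480],(400,300))]))
E
```

```text
[ 0.55092136 -0.27162115  0.07009142] 39.921008348464966 0.21053162112955429 [ 1.09231432 -0.36158734 -1.22149575]
```

View pics/b1.png

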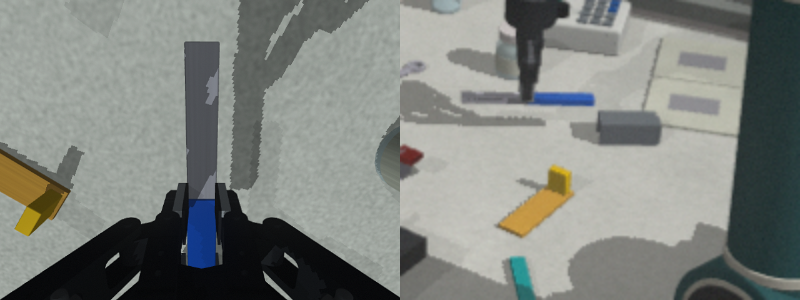

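The bar is held flat at its centre and out of the holster. To tilt it handle-up, I can hook its tip under the fixed keeper lip and raise the hand. First I'll survey the stand, keeper and base.

Emit:
{"op": "step_arm", "data": {
  "steps": [
    [[0.037,-0.46,-0.6],0.2,-1],
    [[0.037,-0.46,-0.6],0.2,-1],
    [[0.037,-0.46,-0.6],0.2,-1],
    [[0.037,-0.46,-0.6],0.2,-1],
    [[0.037,-0.46,-0.6],0.2,-1],
    [[0.037,-0.46,-0.6],0.2,-1],
    [[0.037,-0.46,-0.6],0.2,-1],
    [[0.037,-0.46,-0.6],0.2,-1]
  ]
}}

```text
time_s: 5.83
tcp_pos: [0.4995, -0.1411, 0.2436]
tcp_rot: [3.134, 0.213, 0.0]
ft_force: [0.6, 0.4, -3.4]
gripper_width: 0.212
grasp_force: 40.1
```

```bash
python3 - <<'E'
from h import *
s=arm.observe();C={n:viewer.camera(n) for n in("wrist","top","side")};cv2.imwrite("pics/w3.png",C["wrist"]["img"])
print(s["tcp_pos"],np.degrees(yaw(s)))
Z=dict(base=0,foot=0,edge=.033,stand=0,fulcrum=.032,keeper=.034,shim_tab=.023,shim_pad=.006)
for l,z in Z.items():
    rs=[]
    for n,c in C.items():
        st=s if n=="wrist" else None
        for i,r in enumerate(spotter.spot_point(l,n)[:2]):
            print(l,n,round(r["score"],2),np.round(r["location"]),atz(c,r["location"],z,st).round(4))
E
```

```text
[ 0.4995011  -0.1410733   0.24362041] 7.759953867387889
base wrist 0.82 [28.  5.] [0.6226 0.1796 0.    ]
base top 0.7 [195. 251.] [0.6242 0.179  0.    ]
base side 0.81 [284. 243.] [0.6225 0.1831 0.    ]
base side 0.7 [153. 308.] [ 0.805  -0.5618  0.    ]
foot wrist 0.71 [86. 68.] [0.5778 0.1232 0.    ]
edge wrist 0.67 [24.  5.] [0.6219 0.1529 0.033 ]
edge wrist 0.67 [266. 476.] [ 0.4578 -0.308   0.033 ]
edge top 0.79 [184. 290.] [0.649  0.0823 0.033 ]
edge top 0.33 [193. 251.] [0.6233 0.1753 0.033 ]
edge side 0.58 [251. 256.] [0.643  0.0827 0.033 ]
stand wrist 0.62 [ 26. 144.] [0.6406 0.0477 0.    ]
stand top 0.92 [194. 302.] [0.6318 0.0532 0.    ]
stand side 0.7 [253. 266.] [0.6357 0.0405 0.    ]
fulcrum wrist 0.96 [ 16. 127.] [0.6412 0.047  0.032 ]
fulcrum top 0.85 [188. 305.] [0.6394 0.0458 0.032 ]
fulcrum side 0.67 [246. 263.] [0.6393 0.0514 0.032 ]
keeper wrist 0.72 [ 45. 278.] [ 0.6353 -0.0838  0.034 ]
keeper top 0.87 [191. 361.] [ 0.6343 -0.09    0.034 ]
keeper top 0.55 [195. 509.] [ 0.6354 -0.4465  0.034 ]
keeper side 0.71 [219. 292.] [ 0.6297 -0.0978  0.034 ]
shim_tab top 0.94 [271. 384.] [ 0.4442 -0.1477  0.023 ]
shim_tab top 0.32 [186. 290.] [0.646 0.083 0.023]
shim_tab side 0.94 [228. 362.] [ 0.4396 -0.1639  0.023 ]
shim_pad wrist 0.73 [226. 243.] [ 0.4603 -0.0604  0.006 ]
shim_pad wrist 0.19 [ 17. 127.] [0.6454 0.0602 0.006 ]
shim_pad top 0.86 [264. 346.] [ 0.4607 -0.0584  0.006 ]
shim_pad side 0.78 [252. 343.] [ 0.4499 -0.0545  0.006 ]
```

View pics/w3.png

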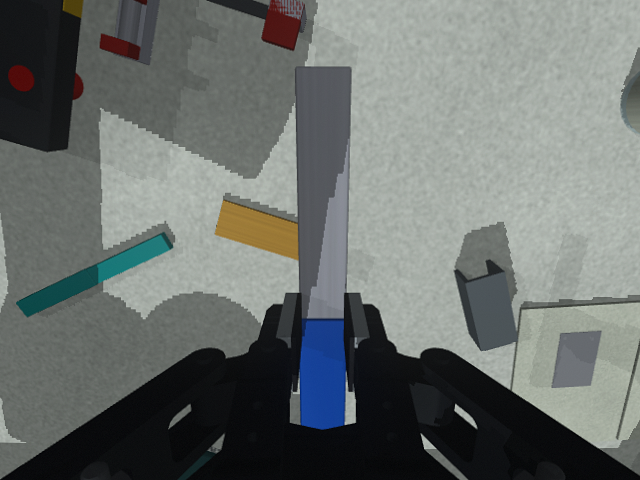

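Emit:
{"op": "step_arm", "data": {
  "steps": [
    [[0.16,0.055,-0.27],0.086,-1],
    [[0.16,0.055,-0.27],0.086,-1],
    [[0.16,0.055,-0.27],0.086,-1],
    [[0.16,0.055,-0.27],0.086,-1],
    [[0.16,0.055,-0.27],0.086,-1]
  ]
}}

```text
time_s: 7.6
tcp_pos: [0.5496, -0.1509, 0.3246]
tcp_rot: [-3.141, -0.0, 0.001]
ft_force: [-0.4, 0.5, -3.3]
gripper_width: 0.208
grasp_force: 40.1
```

```bash
python3 - <<'E'
from h import *
s=arm.observe();c=viewer.camera("wrist")
im=c["img"]; cv2.imwrite("pics/w4raw.png",im); cv2.imwrite("pics/w4.png",cv2.resize(im[0:300,0:400],(800,600),interpolation=cv2.INTER_CUBIC))
print(s["tcp_pos"],np.degrees(yaw(s)))
np.savez("w4.npz",p=s["tcp_pos"],r=s["tcp_rot"])
Z=dict(base=0,foot=0,edge=.033,stand=0,fulcrum=.032,keeper=.034,shim_tab=.023,shim_pad=.006)
for l,z in Z.items():
        for i,r in enumerate(spotter.spot_point(l,"wrist")[:2]):
            print(l,round(r["score"],2),np.round(r["location"]),atz(c,r["location"],z,s).round(4))
E
```

```text
[ 0.54955073 -0.15087985  0.32455658] 0.006710583152567421
base 0.9 [128.  55.] [0.622 0.179 0.   ]
foot 0.83 [164. 106.] [0.5786 0.1225 0.    ]
foot 0.19 [112. 156.] [0.6405 0.05   0.    ]
edge 0.71 [103. 116.] [0.6493 0.08   0.033 ]
stand 0.95 [113. 161.] [0.6384 0.0452 0.    ]
fulcrum 0.78 [110. 149.] [0.6413 0.0449 0.032 ]
fulcrum 0.65 [113. 160.] [0.6383 0.0318 0.032 ]
keeper 0.78 [118. 265.] [ 0.632  -0.0864  0.034 ]
shim_tab 0.45 [312. 324.] [ 0.3811 -0.1537  0.023 ]
shim_pad 0.62 [258. 254.] [ 0.454  -0.0591  0.006 ]
```

View pics/w4.png

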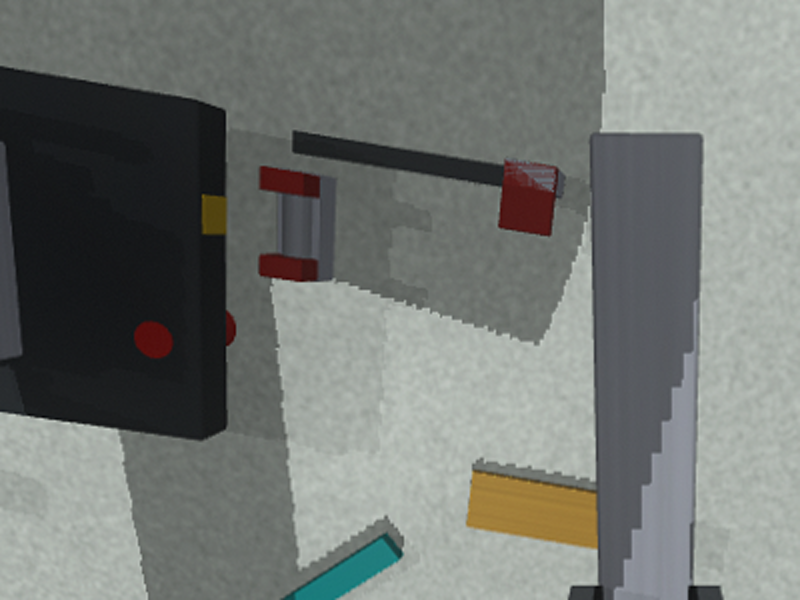

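```bash
python3 - <<'E'
from h import *
d=np.load("w4.npz");s=dict(tcp_pos=d["p"],tcp_rot=d["r"]);c=viewer.camera("wrist")
def P(n,x,y,z): 
    p=atz(c,(y/2,x/2),z,s); print(n,p.round(4)); return p
a=P("lipL",499,228,.044);b=P("lipR",552,236,.044)
print("lip yaw",np.degrees(np.arctan2(*(a-b)[[1,0]])))
P("cheek far",[289][0],181,.045);P("cheek near",289,267,.045)
P("edge mark low",226,214,.033)
e1=P("edge far",225,110,.033);e2=P("edge near",227,434,.033); print(np.degrees(np.arctan2(*(e1-e2)[[1,0]])),np.linalg.norm(e1-e2))
P("disc",154,340,.0643)
t1=P("rod",293,142,.01);t2=P("rod2",499,176,.01); print(np.degrees(np.arctan2(*(t1-t2)[[1,0]])))
for n in("shimA",):pass
P("shim far corner",474,470,.006);P("shim near corner",467,525,.006)
T=viewer.camera("top");S=viewer.camera("side")
for l,z in dict(shim_tab=.04,stand=.03).items():
    for r in spotter.trace(l,"top")[:1]: print(l,r["score"],mask_axis(T,r["pixels"],z))
E
```

```text
lipL [ 0.6364 -0.0711  0.044 ]
lipR [ 0.6322 -0.1     0.044 ]
lip yaw 81.69386855485234
cheek far [0.6608 0.0407 0.045 ]
cheek near [0.6162 0.0471 0.045 ]
edge mark low [0.6447 0.0843 0.033 ]
edge far [0.6978 0.0759 0.033 ]
edge near [0.5173 0.1057 0.033 ]
-9.367346054898873 0.1829450067438506
disc [0.5786 0.1185 0.0643]
rod [0.6844 0.0513 0.01  ]
rod2 [ 0.6657 -0.0663  0.01  ]
80.9414704201685
shim far corner [ 0.4858 -0.0383  0.006 ]
shim near corner [ 0.4469 -0.0308  0.006 ]
shim_tab 0.94 ((458.9421081542969, -59.79144287109375), (57.01608657836914, 37.71134948730469), 80.05876159667969)
stand 0.95 ((639.286865234375, -19.1202392578125), (164.16659545898438, 81.83085632324219), 85.96597290039062)
```

Crop view: keeper lip front edge at (499,228) to (552,236), cheeks at (289,181) and (289,267), yellow mark's lower end at (226,214), red disc at (154,340). These give stand yaw ≈81.5°, fulcrum ≈(.638,.047), keeper ≈(.6345,-.086) and foot ≈(.579,.121). Everything agrees with the given sizes.

Emit:
{"op": "step_arm", "data": {
  "steps": [
    [[-0.165,-0.283,0.6],0.094,-1],
    [[-0.165,-0.283,0.6],0.094,-1],
    [[-0.165,-0.283,0.6],0.094,-1],
    [[-0.165,-0.283,0.6],0.094,-1],
    [[-0.165,-0.283,0.6],0.094,-1],
    [[-0.165,-0.283,0.85],0.094,-1],
    [[-0.165,-0.283,1.0],0.094,-1],
    [[-0.165,-0.283,1.0],0.094,-1]
  ]
}}

```text
time_s: 8.97
tcp_pos: [0.4994, -0.0655, 0.0231]
tcp_rot: [3.133, -0.231, 0.0]
ft_force: [-0.1, -0.5, -3.5]
gripper_width: 0.206
grasp_force: 40.1
```

```bash
python3 - <<'E'
from h import *
s=arm.observe();print(s["tcp_pos"],np.degrees(yaw(s)),local(s,(.5532,-.0738,.02),np.radians(-8.5)))
S=viewer.camera("side");W=viewer.camera("wrist")
for n,c in(("side",S),("wrist",W)):
  for r in spotter.spot_point("bar_tip",n)[:2]: print(n,r["score"],np.round(r["location"]),atz(c,r["location"],.022,s).round(4))
cv2.imwrite("pics/s1.png",cv2.resize(S["img"][180:300,220:380],(800,600)))
E
```

```text
[ 0.49937309 -0.06552707  0.02312784] -8.434546646815946 (array([0.182, 0.001, 0.01 ]), np.float64(0.0007272594798227976))
side 0.74 [252. 342.] [ 0.443  -0.0317  0.022 ]
side 0.63 [271. 338.] [0.4191 0.0487 0.022 ]
wrist 0.76 [ 70. 323.] [ 0.5949 -0.08    0.022 ]
wrist 0.44 [423. 181.] [0.4469 0.0134 0.022 ]
```

View pics/s1.png

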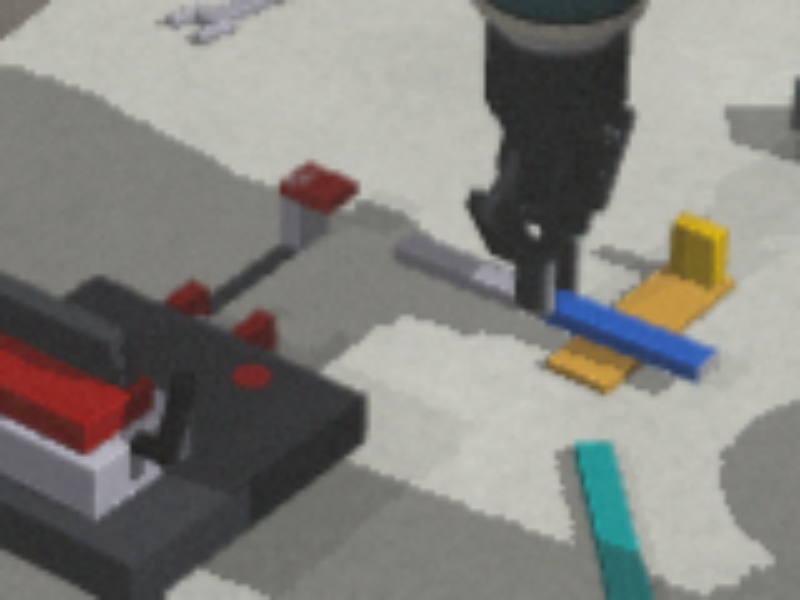

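Emit:
{"op": "step_arm", "data": {
  "steps": [
    [[0.08,0.001,0.01],0,-1],
    [[0.14,0.001,0.01],0,-1],
    [[0.183,0.001,0.01],0,-1],
    [[0.183,0.001,0.01],0,-1],
    [[0.183,0.001,0.01],0,-1]
  ],
  "newtons": 25
}}

```text
time_s: 9.58
tcp_pos: [0.5559, -0.0747, 0.0251]
tcp_rot: [3.133, -0.232, 0.005]
ft_force: [-1.1, 0.0, -3.3]
gripper_width: 0.212
grasp_force: 40.1
```

Emit:
{"op": "step_arm", "data": {
  "steps": [
    [[0.003,0,-0.025],0,-1],
    [[0.006,0,-0.05],0,-1],
    [[0.009,0,-0.075],0,-1],
    [[0.012,0,-0.1],0,-1],
    [[0.015,0,-0.125],0,-1],
    [[0.018,0,-0.15],0,-1],
    [[0.018,0,-0.165],0,-1],
    [[0.018,0,-0.165],0,-1]
  ]
}}

```text
time_s: 10.25
tcp_pos: [0.5602, -0.0753, 0.0732]
tcp_rot: [3.133, -0.232, 0.003]
ft_force: [-0.5, 0.3, -3.4]
gripper_width: 0.208
grasp_force: 25.8
```

```bash
python3 - <<'E'
from h import *
s=arm.observe();print(s["tcp_pos"],s["ft_force"],np.degrees(yaw(s)))
S=viewer.camera("side")
cv2.imwrite("pics/s2.png",cv2.resize(S["img"][180:300,220:380],(800,600)))
E
```

```text
[ 0.56015476 -0.07525756  0.07317037] [-0.51140377  0.25116292 -3.43413008] -8.471365152686191
```

View pics/s2.png

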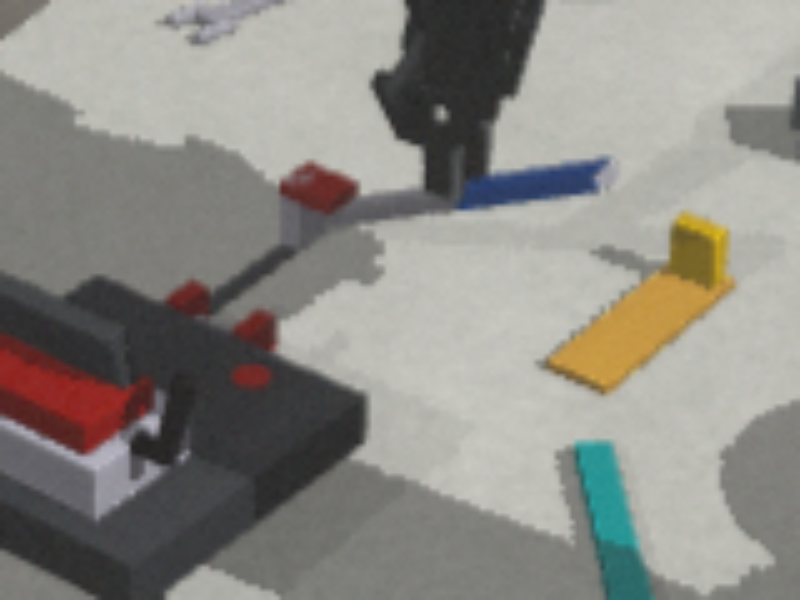

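The bar is now steeply tilted, with the tip still under the lip at about (355,210) and the handle end at (605,175). Next I'll measure the tilt and work out the insertion.

```bash
cat >> h.py <<'E'
F=np.array([.6385,.0465]);SY=np.radians(81.5)
xs=np.array([np.cos(SY),np.sin(SY)]);ys=np.array([-np.sin(SY),np.cos(SY)])
def W(x,y,z): "stand frame mm -> world m"; return np.append(F+xs*x/1000+ys*y/1000,z/1000)
def center(th,a,clr=0):
    t=np.array([np.cos(th),-np.sin(th)]);n=np.array([np.sin(th),np.cos(th)])
    return np.array([0,32])-a*t+(5+clr)*n,t,n
E
python3 - <<'E'
from h import *
s=arm.observe();S=viewer.camera("side")
p=np.array(s["tcp_pos"]);yw=yaw(s);h=np.array([np.cos(yw),np.sin(yw),0])
im=S["img"]
hsv=cv2.cvtColor(im,cv2.COLOR_BGR2HSV);m=cv2.inRange(hsv,(105,120,40),(130,255,255));m[:, :300]=0;m[:195]=0;m[230:]=0
ys_,xs_=np.nonzero(m);i=xs_.argmax();print("blue end",xs_[i],ys_[i],xs_.min(),len(xs_), "row med at ends",np.median(ys_[xs_>xs_.max()-4]),np.median(ys_[xs_<xs_.min()+4]))
for dz in(-.005,-.002,.001):
  for th in(.4,.45,.5,.55):
    g=p+[0,0,dz]; t=h*np.cos(th)-np.array([0,0,np.sin(th)])
    print(dz,th,"end",proj(S,g-.1028*t).round(1),"sleeve start",proj(S,g-.013*t).round(1))
E
```

```text
blue end 639 195 312 492 row med at ends 212.0 219.0
-0.005 0.4 end [340.3 217.7] sleeve start [314.1 218.9]
-0.005 0.45 end [339.7 216. ] sleeve start [314.1 218.7]
-0.005 0.5 end [339.1 214.2] sleeve start [314.  218.5]
-0.005 0.55 end [338.3 212.5] sleeve start [313.9 218.3]
-0.002 0.4 end [340.4 216.8] sleeve start [314.2 218. ]
-0.002 0.45 end [339.8 215. ] sleeve start [314.1 217.8]
-0.002 0.5 end [339.1 213.3] sleeve start [314.  217.6]
-0.002 0.55 end [338.4 211.5] sleeve start [313.9 217.4]
0.001 0.4 end [340.4 215.8] sleeve start [314.2 217.1]
0.001 0.45 end [339.8 214.1] sleeve start [314.1 216.9]
0.001 0.5 end [339.2 212.3] sleeve start [314.  216.7]
0.001 0.55 end [338.4 210.6] sleeve start [313.9 216.4]
```

Emit:
{"op": "step_arm", "data": {
  "steps": [
    [[-0.13,0,0.0],0,-1],
    [[-0.2,0,-0.1],0,-1],
    [[-0.2,0,-0.25],-0.15,-1],
    [[-0.2,0,-0.35],-0.3,-1],
    [[-0.2,0,-0.35],-1,-1],
    [[-0.2,0,-0.35],-1,-1],
    [[-0.2,0,-0.35],-1,-1],
    [[-0.2,0,-0.35],-1,-1]
  ],
  "newtons": 40
}}

```text
time_s: 11.02
tcp_pos: [0.5002, -0.0663, 0.1765]
tcp_rot: [-2.997, -0.941, 0.0]
ft_force: [0.6, -0.6, -2.7]
gripper_width: 0.199
grasp_force: 42.3
```

Emit:
{"op": "step_arm", "data": {
  "steps": [
    [[0,0,0],-0.5,-1],
    [[0,0,0],-0.5,-1],
    [[0,0,0],-0.5,-1],
    [[0,0,0],-0.5,-1],
    [[0,0,0],-0.5,-1],
    [[0,0,0],-0.5,-1],
    [[0,0,0],-0.5,-1]
  ]
}}

```text
time_s: 11.6
tcp_pos: [0.5002, -0.0663, 0.1763]
tcp_rot: [-2.407, -2.018, 0.0]
ft_force: [-0.5, 0.2, -2.3]
gripper_width: 0.199
grasp_force: 42.2
```

```bash
python3 - <<'E'
from h import *
s=arm.observe();print(s["tcp_pos"],np.degrees(yaw(s)),s["q"].round(2))
th=.48;c,t,n=center(th,42,2.5)
for r in(60,35,0):
    b=c-r*t+2.8*t; P=W(b[0],0,b[1]+3); print(r,b,P,local(s,P,SY))
E
```

```text
[ 0.50021907 -0.06629469  0.1762715 ] 79.9491225581344 [-0.18 -0.24  1.87  0.    1.51 -0.01]
60 [-84.52655252  84.46095613] [ 0.62600618 -0.0370981   0.08746096] (array([0.169, 0.396, 0.296]), np.float64(-0.017231971576284522))
35 [-62.35167945  72.91647675] [ 0.62928383 -0.0151668   0.07591648] (array([0.243, 0.394, 0.334]), np.float64(-0.017231971576284522))
0 [-31.30685716  56.7542056 ] [0.63387255 0.01553702 0.05975421] (array([0.346, 0.391, 0.388]), np.float64(-0.017231971576284522))
```

Emit:
{"op": "step_arm", "data": {
  "steps": [
    [[0.169,0.396,0.1],-0.017,-1],
    [[0.169,0.396,0.1],-0.017,-1],
    [[0.169,0.396,0.2],-0.017,-1],
    [[0.169,0.396,0.296],-0.017,-1],
    [[0.169,0.396,0.296],-0.017,-1],
    [[0.169,0.396,0.296],-0.017,-1]
  ]
}}

```text
time_s: 12.1
tcp_pos: [0.6253, -0.0377, 0.0843]
tcp_rot: [-2.385, -2.039, 0.006]
ft_force: [-0.4, -0.1, -1.6]
gripper_width: 0.202
grasp_force: 42.2
```

```bash
python3 - <<'E'
from h import *
s=arm.observe();print(s["tcp_pos"],np.degrees(yaw(s)))
S=viewer.camera("side");Wc=viewer.camera("wrist")
a=cv2.resize(S["img"][190:280,230:350],(400,300),interpolation=cv2.INTER_CUBIC);b=Wc["img"][0:300,120:520]
cv2.imwrite("pics/i1.png",np.hstack([a,b]))
p=np.array(s["tcp_pos"]);h=np.append(xs,0)
for th in(.4,.48,.55):
    g=p+[0,0,-.003];t=h*np.cos(th)-np.array([0,0,np.sin(th)])
    f=lambda X:((proj(S,X)-[230,190])*400/120).round(0)
    print(th,"end",f(g-.1028*t),"tip",f(g+.097*t))
for r in spotter.spot_point("fulcrum","wrist")[:1]: print(r["score"],atz(Wc,r["location"],.032,s))
for r in spotter.spot_point("edge","wrist")[:1]: print(r["score"],atz(Wc,r["location"],.033,s))
E
```

```text
[ 0.62525005 -0.03773668  0.08429374] 81.05804784954798
0.4 end [244.  -4.] tip [110. 173.]
0.48 end [242. -10.] tip [113. 178.]
0.55 end [239. -15.] tip [116. 182.]
0.96 [0.63857847 0.05081231 0.032     ]
0.97 [0.64534929 0.08444848 0.033     ]
```

View pics/i1.png

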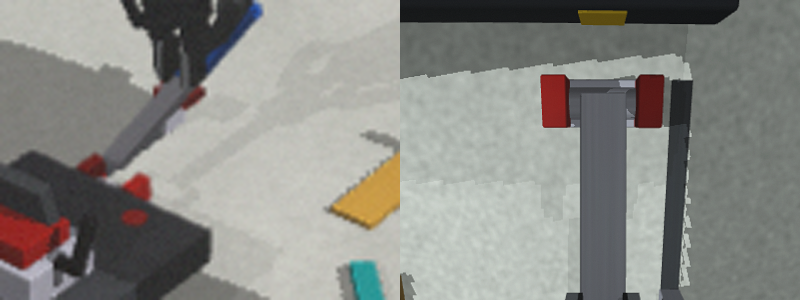

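Wrist view: the bar tip, columns 581–627 and row 93, lies centred between the cheeks with the yellow mark straight ahead. The row gives a tilt of about 0.40. I'll approach the ridge and feel for it.

```bash
sed -i 's/^F=np.array.*;SY/F=np.array([.6385,.048]);SY/' h.py; python3 - <<'E'
from h import *
s=arm.observe();print(s["tcp_pos"],s["ft_force"])
th=.40
for r,clr in((30,5),(30,2),(30,-1),(0,1.5)):
    c,t,n=center(th,42,clr); b=c-r*t+2.8*t; P=W(b[0],0,b[1]+3); print(r,clr,b.round(1),P.round(4),local(s,P,SY))
E
```

```text
[ 0.62669116 -0.03845387  0.09028863] [ 0.26961211  0.95854827 -2.63306739]
30 5 [-59.8  68.2] [ 0.6297 -0.0112  0.0712] (array([ 0.091, -0.005,  0.064]), np.float64(-0.005407863629940268))
30 2 [-61.   65.4] [ 0.6295 -0.0123  0.0684] (array([ 0.087, -0.005,  0.073]), np.float64(-0.005407863629940268))
30 -1 [-62.2  62.6] [ 0.6293 -0.0135  0.0656] (array([ 0.084, -0.005,  0.082]), np.float64(-0.005407863629940268))
0 1.5 [-33.6  53.3] [0.6335 0.0148 0.0563] (array([ 0.179, -0.006,  0.113]), np.float64(-0.005407863629940268))
```

Emit:
{"op": "step_arm", "data": {
  "steps": [
    [[0.05,0,0.03],0,-1],
    [[0.087,0,0.054],0,-1],
    [[0.087,0,0.054],0,-1],
    [[0.087,0,0.054],0,-1],
    [[0.087,0,0.054],0,-1],
    [[0.087,0,0.054],0,-1]
  ]
}}

```text
time_s: 12.8
tcp_pos: [0.6305, -0.0124, 0.0721]
tcp_rot: [2.388, 2.041, 0.001]
ft_force: [0.5, -0.1, -1.8]
gripper_width: 0.197
grasp_force: 42.3
```

Emit:
{"op": "step_arm", "data": {
  "steps": [
    [[-0.002,0,0.006],0,-1],
    [[-0.002,0,0.006],0,-1],
    [[-0.002,0,0.006],0,-1]
  ]
}}

```text
time_s: 13.05
tcp_pos: [0.6303, -0.0132, 0.0698]
tcp_rot: [-2.389, -2.04, 0.0]
ft_force: [-0.5, -0.6, -2.6]
gripper_width: 0.201
grasp_force: 42.2
```

Emit:
{"op": "step_arm", "data": {
  "steps": [
    [[-0.002,0,0.006],0,-1],
    [[-0.002,0,0.006],0,-1],
    [[-0.002,0,0.006],0,-1]
  ]
}}

```text
time_s: 13.3
tcp_pos: [0.6302, -0.0136, 0.068]
tcp_rot: [-2.388, -2.041, 0.0]
ft_force: [0.8, -0.4, -2.1]
gripper_width: 0.2
grasp_force: 42.2
```

Emit:
{"op": "step_arm", "data": {
  "steps": [
    [[-0.002,0,0.006],0,-1],
    [[-0.002,0,0.006],0,-1],
    [[-0.002,0,0.006],0,-1]
  ]
}}

```text
time_s: 13.55
tcp_pos: [0.6301, -0.0141, 0.0662]
tcp_rot: [-2.388, -2.041, 0.0]
ft_force: [-0.5, -0.2, -1.6]
gripper_width: 0.197
grasp_force: 42.2
```

Emit:
{"op": "step_arm", "data": {
  "steps": [
    [[-0.002,0,0.006],0,-1],
    [[-0.002,0,0.006],0,-1],
    [[-0.002,0,0.006],0,-1]
  ]
}}

```text
time_s: 13.8
tcp_pos: [0.63, -0.0147, 0.0644]
tcp_rot: [-2.388, -2.041, 0.0]
ft_force: [0.6, 0.0, -2.8]
gripper_width: 0.198
grasp_force: 42.2
```

Emit:
{"op": "step_arm", "data": {
  "steps": [
    [[-0.002,0,0.006],0,-1],
    [[-0.002,0,0.006],0,-1],
    [[-0.002,0,0.006],0,-1]
  ]
}}

```text
time_s: 14.05
tcp_pos: [0.6299, -0.0153, 0.0626]
tcp_rot: [-2.388, -2.041, 0.0]
ft_force: [-0.2, 0.3, -3.1]
gripper_width: 0.198
grasp_force: 42.2
```

```bash
python3 - <<'E'
from h import *
s=arm.observe();print(s["tcp_pos"],s["ft_force"],s["wrist_torque"])
Wc=viewer.camera("wrist");T=viewer.camera("top");S=viewer.camera("side")
b=cv2.resize(Wc["img"][20:170,220:420],(800,600),interpolation=cv2.INTER_CUBIC)
cv2.imwrite("pics/i2.png",b)
for n,c in(("wrist",Wc),("top",T),("side",S)):
  for l in("bar_tip","fulcrum","edge"):
    for r in spotter.spot_point(l,n)[:1]: print(n,l,r["score"],np.round(r["location"]),atz(c,r["location"],.03,s).round(4))
E
```

```text
[ 0.62988855 -0.0153361   0.06257325] [-0.21139821  0.3069705  -3.10088449] [-0.01427031  0.04245094 -0.02724837]
wrist bar_tip 0.85 [ 93. 324.] [0.6447 0.0746 0.03  ]
wrist edge 0.61 [ 68. 327.] [0.6475 0.0847 0.03  ]
top bar_tip 0.56 [185. 295.] [0.6465 0.0709 0.03  ]
top fulcrum 0.59 [189. 302.] [0.6374 0.0535 0.03  ]
top edge 0.87 [185. 290.] [0.6452 0.0829 0.03  ]
side bar_tip 0.61 [285. 244.] [0.5977 0.214  0.03  ]
side fulcrum 0.39 [247. 263.] [0.6363 0.0545 0.03  ]
side edge 0.6 [249. 256.] [0.647  0.0719 0.03  ]
```

View pics/i2.png

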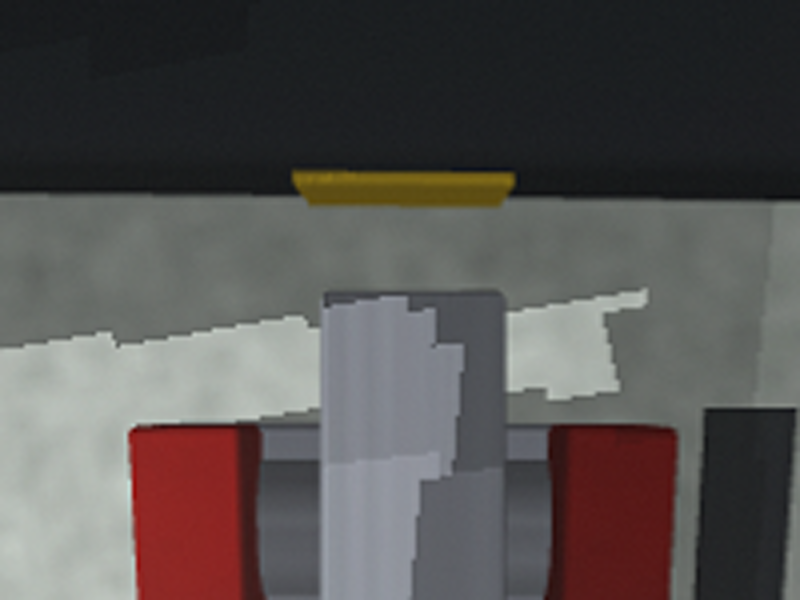

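The tip (crop row 290) is centred between the cheeks and short of the yellow mark (row 190). There's no ridge contact yet, so I'll go on feeling downward.

Emit:
{"op": "step_arm", "data": {
  "steps": [
    [[-0.001,0,0.005],0,-1],
    [[-0.001,0,0.005],0,-1],
    [[-0.001,0,0.005],0,-1]
  ]
}}

```text
time_s: 14.9
tcp_pos: [0.6298, -0.0156, 0.061]
tcp_rot: [-2.388, -2.041, 0.0]
ft_force: [-0.3, -0.4, -2.6]
gripper_width: 0.201
grasp_force: 42.2
```

Emit:
{"op": "step_arm", "data": {
  "steps": [
    [[-0.001,0,0.005],0,-1],
    [[-0.001,0,0.005],0,-1],
    [[-0.001,0,0.005],0,-1]
  ]
}}

```text
time_s: 15.15
tcp_pos: [0.6298, -0.0159, 0.0596]
tcp_rot: [-2.388, -2.041, 0.0]
ft_force: [0.5, -0.6, -2.9]
gripper_width: 0.2
grasp_force: 42.7
```

Emit:
{"op": "step_arm", "data": {
  "steps": [
    [[-0.001,0,0.005],0,-1],
    [[-0.001,0,0.005],0,-1],
    [[-0.001,0,0.005],0,-1]
  ]
}}

```text
time_s: 15.4
tcp_pos: [0.6298, -0.0162, 0.0581]
tcp_rot: [-2.388, -2.041, 0.0]
ft_force: [-0.5, 0.6, -2.0]
gripper_width: 0.199
grasp_force: 43.4
```

Contact shows at z≈0.060, since the grip force begins rising. That gives a tilt of about 0.34, still above the 0.26 needed. I'll slide in along the bar's slope and watch the forces.

Emit:
{"op": "step_arm", "data": {
  "steps": [
    [[0.01,0,0.001],0,-1],
    [[0.02,0,0.005],0,-1],
    [[0.027,0,0.007],0,-1],
    [[0.027,0,0.007],0,-1]
  ]
}}

```text
time_s: 15.73
tcp_pos: [0.6311, -0.0076, 0.0559]
tcp_rot: [-2.388, -2.041, 0.0]
ft_force: [0.2, 1.7, -1.7]
gripper_width: 0.2
grasp_force: 43.3
```

Emit:
{"op": "step_arm", "data": {
  "steps": [
    [[0.01,0,0.0035],0,-1],
    [[0.02,0,0.007],0,-1],
    [[0.027,0,0.0095],0,-1],
    [[0.027,0,0.0095],0,-1]
  ]
}}

```text
time_s: 16.07
tcp_pos: [0.6325, 0.0001, 0.0534]
tcp_rot: [2.388, 2.041, 0.0]
ft_force: [0.2, -1.5, 0.9]
gripper_width: 0.199
grasp_force: 44.1
```

```bash
python3 - <<'E'
from h import *
s=arm.observe();print(s["tcp_pos"],s["ft_force"],s["wrist_torque"])
Wc=viewer.camera("wrist");T=viewer.camera("top")
for n,c in(("wrist",Wc),("top",T)):
  for l in("edge","foot","base","bar_tip"):
    for r in spotter.spot_point(l,n)[:1]: print(n,l,r["score"],np.round(r["location"]),atz(c,r["location"],.033 if l=="edge" else 0,s).round(4))
cv2.imwrite("pics/i3raw.png",Wc["img"])
E
```

```text
[6.32528540e-01 1.00095012e-04 5.33739379e-02] [ 0.18643263 -1.5383918   0.91650452] [-0.09683622 -0.0904025   0.01454749]
wrist edge 0.73 [102. 321.] [0.6452 0.0859 0.033 ]
wrist base 0.49 [392.  71.] [ 0.4547 -0.0629  0.    ]
top edge 0.96 [187. 287.] [0.6398 0.0888 0.033 ]
top base 0.81 [194. 253.] [0.6288 0.1745 0.    ]
top bar_tip 0.8 [185. 287.] [0.6518 0.0913 0.    ]
```

I've already viewed 11 pictures, one over the limit of 10, so I won't view any more and will work from numbers only.

```bash
python3 - <<'E'
from h import *
im=cv2.imread("pics/i3raw.png")
for r in range(80,136,3): print(r,[tuple(int(v) for v in im[r,c]) for c in(305,318,330,341,350)])
E
```

```text
80 [(37, 36, 33), (37, 36, 33), (37, 35, 32), (37, 35, 31), (38, 35, 32)]
83 [(38, 35, 32), (39, 38, 34), (37, 35, 32), (39, 36, 32), (40, 37, 34)]
86 [(39, 37, 35), (38, 36, 32), (38, 35, 32), (39, 37, 33), (39, 37, 34)]
89 [(39, 37, 34), (37, 34, 32), (39, 35, 33), (38, 35, 31), (39, 35, 32)]
92 [(38, 35, 33), (38, 36, 33), (39, 36, 34), (39, 36, 33), (40, 37, 34)]
95 [(39, 37, 34), (39, 37, 35), (40, 36, 33), (40, 36, 33), (41, 37, 35)]
98 [(40, 38, 35), (39, 36, 34), (41, 37, 35), (40, 37, 34), (40, 36, 34)]
101 [(41, 38, 37), (41, 39, 36), (39, 36, 34), (40, 36, 34), (40, 38, 35)]
104 [(38, 35, 33), (36, 34, 31), (38, 36, 33), (38, 34, 32), (38, 34, 32)]
107 [(31, 48, 51), (32, 50, 52), (33, 32, 30), (34, 31, 30), (31, 29, 27)]
110 [(43, 106, 120), (31, 111, 132), (31, 111, 132), (29, 111, 131), (111, 114, 110)]
113 [(96, 91, 89), (100, 95, 92), (99, 94, 91), (103, 96, 93), (113, 116, 111)]
116 [(96, 92, 89), (100, 94, 91), (100, 94, 91), (101, 96, 93), (114, 119, 113)]
119 [(97, 92, 88), (100, 96, 93), (100, 94, 91), (103, 96, 94), (114, 120, 114)]
122 [(97, 91, 88), (100, 95, 92), (101, 96, 93), (103, 97, 94), (117, 121, 117)]
125 [(97, 92, 89), (101, 95, 93), (101, 95, 93), (104, 98, 95), (203, 209, 203)]
128 [(95, 90, 88), (101, 95, 93), (99, 94, 91), (103, 98, 94), (195, 203, 195)]
131 [(159, 150, 144), (96, 90, 89), (166, 157, 151), (103, 98, 95), (191, 197, 190)]
134 [(158, 147, 144), (163, 154, 149), (161, 153, 147), (103, 98, 94), (187, 194, 187)]
```

The base now hides the tip (row 93 is slab, and the yellow mark lies above the bar at row 110). So the bar is under the edge, and I'll insert the remaining 14 mm.

Emit:
{"op": "step_arm", "data": {
  "steps": [
    [[0.012,0,0.004],0,-1],
    [[0.024,0,0.008],0,-1],
    [[0.036,0,0.012],0,-1],
    [[0.046,0,0.015],0,-1],
    [[0.046,0,0.015],0,-1],
    [[0.046,0,0.015],0,-1]
  ]
}}

```text
time_s: 17.07
tcp_pos: [0.6349, 0.013, 0.0494]
tcp_rot: [2.387, 2.04, 0.0]
ft_force: [0.1, -3.1, 6.0]
gripper_width: 0.199
grasp_force: 45.2
```

```bash
python3 - <<'E'
from h import *
s=arm.observe();print(s["tcp_pos"],s["ft_force"],s["wrist_torque"],s["grasp_force"])
rel=np.array(s["tcp_pos"][:2])-F; print("stand x,y",rel@xs*1e3,rel@ys*1e3)
T=viewer.camera("top");S=viewer.camera("side")
for n,c in(("top",T),("side",S)):
  for l in("edge","base","bar_tip","bar_center"):
    for r in spotter.spot_point(l,n)[:2]: print(n,l,r["score"],np.round(r["location"]),atz(c,r["location"],.033 if l=="edge" else 0,s).round(4))
E
```

```text
[0.63490163 0.0130222  0.04941289] [ 0.12470613 -3.0651314   6.00505928] [-0.56024591 -0.06655129  0.01237889] 45.236878395080566
stand x,y -35.12547648720134 -1.6111988679939535
top edge 0.5 [262. 346.] [ 0.4629 -0.0575  0.033 ]
top edge 0.41 [192. 304.] [0.6301 0.0476 0.033 ]
top base 0.86 [196. 253.] [0.6238 0.1745 0.    ]
top bar_tip 0.73 [184. 278.] [0.6543 0.113  0.    ]
top bar_center 0.54 [190. 320.] [0.6415 0.0094 0.    ]
side edge 0.56 [250. 256.] [0.6448 0.0786 0.033 ]
side base 0.61 [284. 245.] [0.6173 0.1804 0.    ]
side bar_tip 0.65 [270. 341.] [ 0.425   0.0155 -0.    ]
side bar_tip 0.35 [285. 242.] [0.6225 0.1849 0.    ]
side bar_center 0.75 [292. 346.] [0.3785 0.092  0.    ]
side bar_center 0.48 [231. 272.] [ 0.6744 -0.0612  0.    ]
```

Emit:
{"op": "step_arm", "data": {
  "steps": [
    [[0,0,-0.005],0,-1],
    [[0,0,-0.005],0,-1],
    [[0,0,-0.005],0,0.2],
    [[0,0,-0.005],0,0.2],
    [[0,0,-0.005],0,0.2],
    [[0,0,-0.005],0,0.2],
    [[0,0,-0.005],0,0.2]
  ]
}}

```text
time_s: 18.15
tcp_pos: [0.6344, 0.0135, 0.0501]
tcp_rot: [-2.388, -2.041, 0.0]
ft_force: [0.2, 0.8, -0.1]
gripper_width: 0.6
grasp_force: 0.0
```

```bash
cat >> h.py <<'E'
def blue(c,st=None,roi=None):
    hsv=cv2.cvtColor(c["img"],cv2.COLOR_BGR2HSV);m=cv2.inRange(hsv,(108,130,60),(128,255,255))
    if roi: k=np.zeros_like(m);k[roi[0]:roi[1],roi[2]:roi[3]]=1;m=m*k
    n,l,stt,_=cv2.connectedComponentsWithStats(m)
    i=1+stt[1:,4].argmax(); return np.argwhere(l==i)
E
python3 - <<'E'
from h import *
s=arm.observe();print(s["tcp_pos"],s["ft_force"],s["gripper_width"])
T=viewer.camera("top");S=viewer.camera("side")
for n,c,roi in(("top",T,(150,230,300,400)),("side",S,(190,260,240,320))):
    p=blue(c,roi=roi);print(n,len(p),p[p[:,1].argmin()],p[p[:,1].argmax()],p.mean(0))
# predicted projections of sleeve
for th,a in((.26,40),(.34,40)):
    ce,t,nn=center(th,a)
    for x in(-10,-50,-100):
        b=ce+x*t; X=W(b[0],-1.6,b[1]+5); print(th,x,proj(T,X).round(1)[::-1],proj(S,X).round(1)[::-1])
E
```

```text
[0.63441098 0.01347181 0.0501268 ] [ 0.17627725  0.81017817 -0.14378538] 0.6001451092266769
top 136 [193 324] [189 342] [192.25735294 334.66911765]
side 32 [230 271] [224 276] [228.84375 274.34375]
0.26 -10 [189.1 323.4] [229.8 273.7]
0.26 -50 [191.  339.8] [220.3 282.2]
0.26 -100 [193.5 360.7] [208.9 292.6]
0.34 -10 [188.6 322.7] [228.9 273.3]
0.34 -50 [190.2 338.8] [218.7 281.7]
0.34 -100 [192.3 359.6] [206.2 291.8]
```

Emit:
{"op": "step_arm", "data": {
  "steps": [
    [[-0.05,0,-0.018],0,0.2],
    [[-0.1,0,-0.018],0,0.2],
    [[-0.15,0,-0.018],0,0.2],
    [[-0.17,0,-0.018],0,0.2],
    [[-0.17,0,-0.018],0,0.2]
  ],
  "newtons": 30
}}

```text
time_s: 18.67
tcp_pos: [0.6262, -0.0389, 0.0556]
tcp_rot: [2.39, 2.038, -0.0]
ft_force: [-0.1, -0.1, 0.3]
gripper_width: 0.601
grasp_force: 0.0
```

```bash
python3 - <<'E'
from h import *
s=arm.observe();print(s["tcp_pos"],s["ft_force"],s["gripper_width"])
T=viewer.camera("top");S=viewer.camera("side");w=viewer.camera("wrist")
for n,c,roi in(("top",T,(150,230,300,400)),("side",S,(190,260,240,320)),("wrist",w,None)):
    p=blue(c,roi=roi);print(n,len(p),p.min(0),p.max(0),p.mean(0))
im=w["img"]
for r in (150,200,250):  # bar extents on rows
    row=im[r].astype(int); print(r,[tuple(row[c]) for c in range(280,370,10)])
E
```

```text
[ 0.62622778 -0.03892642  0.05561283] [-0.06446435 -0.05249437  0.29304279] 0.6007167626647033
top 76 [186 320] [195 332] [191.13157895 324.68421053]
side 149 [213 271] [234 288] [224.2147651  280.27516779]
wrist 11287 [203 296] [429 347] [313.91751573 320.90192257]
150 [(np.int64(174), np.int64(180), np.int64(174)), (np.int64(172), np.int64(177), np.int64(171)), (np.int64(157), np.int64(149), np.int64(145)), (np.int64(157), np.int64(147), np.int64(143)), (np.int64(155), np.int64(145), np.int64(141)), (np.int64(100), np.int64(94), np.int64(92)), (np.int64(105), np.int64(99), np.int64(97)), (np.int64(177), np.int64(183), np.int64(177)), (np.int64(172), np.int64(177), np.int64(170))]
200 [(np.int64(194), np.int64(199), np.int64(192)), (np.int64(182), np.int64(187), np.int64(180)), (np.int64(156), np.int64(148), np.int64(145)), (np.int64(157), np.int64(149), np.int64(144)), (np.int64(100), np.int64(94), np.int64(90)), (np.int64(100), np.int64(94), np.int64(91)), (np.int64(104), np.int64(98), np.int64(95)), (np.int64(171), np.int64(176), np.int64(169)), (np.int64(179), np.int64(185), np.int64(177))]
250 [(np.int64(193), np.int64(200), np.int64(192)), (np.int64(175), np.int64(182), np.int64(175)), (np.int64(115), np.int64(59), np.int64(34)), (np.int64(114), np.int64(57), np.int64(32)), (np.int64(114), np.int64(57), np.int64(31)), (np.int64(114), np.int64(56), np.int64(31)), (np.int64(115), np.int64(58), np.int64(31)), (np.int64(193), np.int64(199), np.int64(192)), (np.int64(190), np.int64(196), np.int64(188))]
```

Bar is centred between the fingers and the TCP sits at about bar x −52. I'll grip it, then lever down along the arc.

Emit:
{"op": "step_arm", "data": {
  "steps": [
    [[0,0,0],0,-1],
    [[0,0,0],0,-1],
    [[0,0,0],0,-1],
    [[0,0,0],0,-1],
    [[0,0,0],0,-1],
    [[0,0,0],0,-1]
  ],
  "newtons": 30
}}

```text
time_s: 19.32
tcp_pos: [0.6266, -0.0366, 0.0556]
tcp_rot: [-2.388, -2.041, -0.001]
ft_force: [2.1, 3.2, 0.7]
gripper_width: 0.223
grasp_force: 33.6
```

Emit:
{"op": "step_arm", "data": {
  "steps": [
    [[-0.002,0,0.007],0,-1],
    [[-0.004,0,0.014],0,-1],
    [[-0.006,0,0.02],0,-1],
    [[-0.0075,0,0.027],0,-1],
    [[-0.009,0,0.034],0,-1],
    [[-0.011,0,0.044],0,-1],
    [[-0.012,0,0.054],0,-1],
    [[-0.012,0,0.054],0,-1]
  ]
}}

```text
time_s: 19.98
tcp_pos: [0.626, -0.0413, 0.0391]
tcp_rot: [2.388, 2.04, -0.001]
ft_force: [-0.7, -3.4, 5.8]
gripper_width: 0.217
grasp_force: 35.1
```

```bash
python3 - <<'E'
from h import *
s=arm.observe();print(s["tcp_pos"],s["ft_force"],s["wrist_torque"],s["gripper_width"],s["grasp_force"])
T=viewer.camera("top");S=viewer.camera("side")
for n,c in(("top",T),("side",S)):
  for l,z in dict(edge=.037,base=0,foot=.004).items():
    for r in spotter.spot_point(l,n)[:1]: print(n,l,r["score"],np.round(r["location"],1),atz(c,r["location"],z,s).round(4))
E
```

```text
[ 0.62595601 -0.04130646  0.03911484] [-0.71579025 -3.39931497  5.78126491] [-0.27622588 -0.10140031 -0.00181287] 0.2172199526522333 35.129050612449646
top edge 0.76 [184.8 289.3] [0.6452 0.0831 0.037 ]
top base 0.8 [193.1 254.2] [0.6301 0.1723 0.    ]
side edge 0.7 [248.2 252.6] [0.653  0.0804 0.037 ]
side base 0.71 [281.6 243.9] [0.6257 0.1721 0.    ]
```

Emit:
{"op": "step_arm", "data": {
  "steps": [
    [[-0.001,0,0.008],0,-1],
    [[-0.002,0,0.016],0,-1],
    [[-0.003,0,0.024],0,-1],
    [[-0.003,0,0.032],0,-1],
    [[-0.003,0,0.042],0,-1],
    [[-0.003,0,0.052],0,-1],
    [[-0.003,0,0.054],0,-1],
    [[-0.003,0,0.054],0,-1]
  ]
}}

```text
time_s: 21.05
tcp_pos: [0.6262, -0.0422, 0.0238]
tcp_rot: [2.387, 2.04, -0.0]
ft_force: [0.1, -6.8, 9.2]
gripper_width: 0.223
grasp_force: 36.8
```

```bash
python3 - <<'E'
from h import *
s=arm.observe();print(s["tcp_pos"],s["ft_force"],s["wrist_torque"],s["gripper_width"],s["grasp_force"])
T=viewer.camera("top");S=viewer.camera("side");w=viewer.camera("wrist")
for n,c in(("top",T),("side",S)):
  for l,z in dict(edge=.044,base=0,foot=.011).items():
    for r in spotter.spot_point(l,n)[:1]: print(n,l,r["score"],np.round(r["location"],1),atz(c,r["location"],z,s).round(4))
hs=lambda c,roi:blue(c,roi=roi)
p=hs(S,(190,260,240,330));print("side blue",len(p),p.min(0),p.max(0))
p=hs(T,(150,230,300,400));print("top blue",len(p),p.min(0),p.max(0))
for th in(-.05,-.09,-.13):
    ce,t,nn=center(th,40)
    for x in(-10,-100):
        b=ce+x*t; X=W(b[0],-1.6,b[1]+5); print(th,x,proj(T,X).round(1)[::-1],proj(S,X).round(1)[::-1])
E
```

```text
[ 0.62623509 -0.04223654  0.02383245] [ 0.090127   -6.76155277  9.18639168] [-0.85072156  0.08723366  0.07133794] 0.22276315219857992 36.828675270080566
top edge 0.78 [186.1 288.8] [0.6405 0.0836 0.044 ]
top base 0.59 [196.1 252. ] [0.6225 0.1774 0.    ]
side edge 0.64 [243.5 254.4] [0.6545 0.0681 0.044 ]
side base 0.63 [281.8 245.3] [0.6221 0.1712 0.    ]
side blue 91 [227 271] [238 284]
top blue 66 [194 349] [203 362]
-0.05 -10 [190.6 324.7] [233.9 274.5]
-0.05 -100 [197.4 361.6] [220.8 293.9]
-0.09 -10 [190.8 324.7] [234.5 274.5]
-0.09 -100 [197.8 361.4] [222.5 293.8]
-0.13 -10 [190.9 324.7] [235.1 274.6]
-0.13 -100 [198.2 361. ] [224.2 293.7]
```

Emit:
{"op": "step_arm", "data": {
  "steps": [
    [[0,0.01,0.003],-0.02,-1],
    [[0,0.02,0.003],-0.04,-1],
    [[0,0.03,0.003],-0.06,-1],
    [[0.001,0.04,0.003],-0.08,-1],
    [[0.002,0.049,0.003],-0.103,-1],
    [[0.002,0.049,0.003],-0.103,-1],
    [[0.002,0.049,0.003],-0.103,-1]
  ]
}}

```text
time_s: 22.08
tcp_pos: [0.6411, -0.0436, 0.023]
tcp_rot: [2.215, 2.226, 0.001]
ft_force: [1.2, -3.3, 6.5]
gripper_width: 0.222
grasp_force: 36.7
```

```bash
python3 - <<'E'
from h import *
s=arm.observe();print(s["tcp_pos"],np.degrees(yaw(s)),s["ft_force"],s["wrist_torque"],s["gripper_width"],s["grasp_force"])
rel=np.array(s["tcp_pos"][:2])-F; print("stand x,y",rel@xs*1e3,rel@ys*1e3)
h=np.array([np.cos(yaw(s)),np.sin(yaw(s))]); k=rel-h*.048; print("handle end est",k@xs*1e3,k@ys*1e3)
T=viewer.camera("top");S=viewer.camera("side")
p=blue(S,roi=(190,260,240,330));print("side blue",len(p),p.min(0),p.max(0))
p=blue(T,roi=(150,230,300,400));print("top blue",len(p),p.min(0),p.max(0))
for l,z in dict(keeper=.034,edge=.044).items():
  for n,c in(("top",T),("side",S)):
    for r in spotter.spot_point(l,n)[:1]: print(n,l,r["score"],atz(c,r["location"],z).round(4))
E
```

```text
[ 0.64110194 -0.04357129  0.02295797] 90.2931231278993 [ 1.24522239 -3.30887795  6.5205904 ] [-0.37640525 -0.37237129 -0.23768306] 0.22244469413692125 36.656314730644226
stand x,y -90.18087008380621 -16.10846086979086
handle end est -137.6167134266701 -23.446087621764146
side blue 86 [224 269] [237 281]
top blue 96 [184 322] [193 335]
top keeper 0.65 [ 0.6333 -0.0891  0.034 ]
side keeper 0.66 [0.5002 0.4615 0.034 ]
top edge 0.76 [0.6369 0.0845 0.044 ]
side edge 0.66 [0.6396 0.0758 0.044 ]
```

Handle end estimated at x −138, y −23 in the stand frame, which is under the lip. I'll raise it into the lip and then open.

Emit:
{"op": "step_arm", "data": {
  "steps": [
    [[0,0,-0.004],0,-1],
    [[0,0,-0.008],0,-1],
    [[0,0,-0.011],0,-1],
    [[0,0,-0.014],0,-1],
    [[0,0,-0.014],0,-1]
  ]
}}

```text
time_s: 22.8
tcp_pos: [0.6407, -0.0437, 0.026]
tcp_rot: [2.215, 2.226, -0.0]
ft_force: [6.9, -4.0, -4.3]
gripper_width: 0.22
grasp_force: 35.5
```

Emit:
{"op": "step_arm", "data": {
  "steps": [
    [[0,0,0],0,-0.4],
    [[0,0,0],0,-0.2],
    [[0,0,0],0,0.2],
    [[0,0,0],0,0.2],
    [[0,0,0],0,0.2],
    [[0,0,0],0,0.2]
  ]
}}

```text
time_s: 23.3
tcp_pos: [0.6404, -0.043, 0.0265]
tcp_rot: [-2.215, -2.227, 0.0]
ft_force: [0.3, -0.7, 0.2]
gripper_width: 0.601
grasp_force: 0.0
```

```bash
python3 - <<'E'
from h import *
s=arm.observe();print(s["tcp_pos"],s["ft_force"],s["gripper_width"])
w=viewer.camera("wrist");cv2.imwrite("pics/k.png",w["img"])
p=blue(w);print("wrist blue",len(p),p.min(0),p.max(0))
hsv=cv2.cvtColor(w["img"],cv2.COLOR_BGR2HSV);y=np.argwhere(cv2.inRange(hsv,(20,120,60),(32,255,255)));print("yellow",len(y),y.min(0),y.max(0))
# red foot in side cam / disc
for n in("top","side"):
    c=viewer.camera(n)
    for l,z in dict(edge=.044,foot=.011,base=0).items():
        for r in spotter.spot_point(l,n)[:1]: print(n,l,r["score"],atz(c,r["location"],z).round(4))
E
```

```text
[ 0.6404054  -0.04302186  0.0265177 ] [ 0.2769854  -0.74067307  0.2168691 ] 0.6014857780584358
wrist blue 9267 [208 296] [416 353]
yellow 4255 [270   0] [471  31]
top edge 0.68 [0.6442 0.0923 0.044 ]
top base 0.85 [0.6247 0.1805 0.    ]
side edge 0.66 [0.6343 0.0843 0.044 ]
side base 0.58 [0.6203 0.1784 0.    ]
```

The lip has caught the handle: force on the hand reversed, and it fell to zero after opening. Next is the shim; I'll rise clear and look at it.

Emit:
{"op": "step_arm", "data": {
  "steps": [
    [[0,0,-0.1],0,0.2],
    [[0,0,-0.25],0,0.2],
    [[0,-0.05,-0.4],0,0.2],
    [[-0.42,-0.667,-0.4],0.126,0.6],
    [[-0.42,-0.667,-0.4],0.126,0.6],
    [[-0.42,-0.667,-0.4],0.126,0.6],
    [[-0.42,-0.667,-0.4],0.126,0.6],
    [[-0.42,-0.667,-0.4],0.126,0.6]
  ]
}}

```text
time_s: 24.42
tcp_pos: [0.4542, -0.1606, 0.1459]
tcp_rot: [2.424, 1.998, 0.0]
ft_force: [0.1, -1.7, 0.4]
gripper_width: 0.802
grasp_force: 0.0
```

Emit:
{"op": "step_arm", "data": {
  "steps": [
    [[-0.1,-0.1,0],0.02,0.6],
    [[-0.1,-0.1,0],0.02,0.6],
    [[-0.1,-0.1,0],0.02,0.6],
    [[-0.1,-0.1,0],0.02,0.6]
  ]
}}

```text
time_s: 24.75
tcp_pos: [0.4209, -0.1839, 0.1462]
tcp_rot: [2.456, 1.958, 0.001]
ft_force: [0.4, 0.8, 0.4]
gripper_width: 0.802
grasp_force: 0.0
```

```bash
cat >> h.py <<'E'
def shim(c,s,roi=None):
    "orange plate and yellow tab"
    hsv=cv2.cvtColor(c["img"],cv2.COLOR_BGR2HSV)
    tab=cv2.inRange(hsv,(23,150,60),(32,255,255)); pl=cv2.inRange(hsv,(12,100,60),(22,255,255))
    out=[]
    for m,z in((tab,.04),(pl,.006)):
        if roi: k=np.zeros_like(m);k[roi[0]:roi[1],roi[2]:roi[3]]=1;m=m*k
        n,l,st,_=cv2.connectedComponentsWithStats(m)
        i=1+st[1:,4].argmax();mm=l==i; out.append((st[i].tolist(),mask_axis(c,mm,z,s)))
    return out
E
python3 - <<'E'
from h import *
s=arm.observe();w=viewer.camera("wrist");cv2.imwrite("pics/sh.png",w["img"])
print(s["tcp_pos"],np.degrees(yaw(s)))
for o in shim(w,s):print(o)
for l,z in dict(shim_tab=.023,shim_pad=.006).items():
    for r in spotter.spot_point(l,"wrist")[:1]: print(l,r["score"],np.round(r["location"]),atz(w,r["location"],z,s).round(4))
T=viewer.camera("top");S=viewer.camera("side")
for n,c in(("top",T),("side",S)):
    for l,z in dict(edge=.044,foot=.011,bar_center=.045).items():
        for r in spotter.spot_point(l,n)[:2]: print(n,l,round(r["score"],2),np.round(r["location"]),atz(c,r["location"],z).round(4))
    p=blue(c,roi=(150,230,300,400) if n=="top" else (190,260,240,330));print("blue",len(p),p.min(0),p.max(0))
a=W(-142,-24,34);print(proj(T,a)[::-1],proj(S,a)[::-1])
E
```

```text
[ 0.42085197 -0.18385587  0.14618313] 77.12474151720907
([323, 170, 44, 27, 1073], ((444.69476318359375, -148.72445678710938), (17.016094207763672, 28.849037170410156), 77.16397094726562))
([309, 0, 60, 192, 9593], ((454.21856689453125, -96.4052734375), (128.80593872070312, 39.829856872558594), 79.53935241699219))
shim_tab 0.74 [184. 347.] [ 0.4462 -0.1528  0.023 ]
shim_pad 0.79 [ 45. 339.] [ 0.4612 -0.0597  0.006 ]
top edge 0.95 [188. 287.] [0.637  0.0871 0.044 ]
top bar_center 0.79 [188. 320.] [0.6369 0.0082 0.045 ]
top bar_center 0.74 [296. 276.] [0.3812 0.1061 0.045 ]
blue 275 [184 322] [193 362]
side edge 0.9 [245. 257.] [0.6447 0.0713 0.044 ]
side bar_center 0.79 [234. 271.] [0.6373 0.0076 0.045 ]
side bar_center 0.62 [293. 346.] [0.359  0.1445 0.045 ]
blue 116 [221 269] [235 290]
[188.52599609 363.91832953] [218.30228919 287.9308342 ]
```

```bash
python3 - <<'E'
from h import *
s=arm.observe();print(s["tcp_pos"],local(s,(.4447,-.151,.016),np.radians(79.4)))
E
```

```text
[ 0.4207945  -0.18366885  0.14581273] (array([0.124, 0.054, 0.433]), np.float64(-0.024690606215799518))
```

Emit:
{"op": "step_arm", "data": {
  "steps": [
    [[0.124,0.054,0.12],-0.025,0.5],
    [[0.124,0.054,0.25],-0.025,0.4],
    [[0.124,0.054,0.36],-0.025,0.4],
    [[0.124,0.054,0.43],-0.025,0.4],
    [[0.124,0.054,0.43],-0.025,0.4],
    [[0.124,0.054,0.43],-0.025,0.4]
  ],
  "newtons": 40
}}

```text
time_s: 25.8
tcp_pos: [0.4445, -0.151, 0.0168]
tcp_rot: [-2.416, -2.006, 0.001]
ft_force: [0.3, 0.2, -0.1]
gripper_width: 0.705
grasp_force: 0.0
```

Emit:
{"op": "step_arm", "data": {
  "steps": [
    [[0,0,0],0,-1],
    [[0,0,0],0,-1],
    [[0,0,0],0,-1],
    [[0,0,0],0,-1],
    [[0,0,0],0,-1]
  ]
}}

```text
time_s: 26.22
tcp_pos: [0.4458, -0.1517, 0.0191]
tcp_rot: [2.415, 2.005, 0.002]
ft_force: [-0.5, 1.1, 7.5]
gripper_width: 0.342
grasp_force: 39.9
```

```bash
python3 - <<'E'
from h import *
s=arm.observe();w=viewer.camera("wrist");T=viewer.camera("top")
print(s["tcp_pos"],np.degrees(yaw(s)),s["gripper_width"],s["grasp_force"],s["ft_force"])
for o in shim(w,s):print(o)
for o in shim(T,None,(230,300,300,420)):print(o)
x=np.array([np.cos(yaw(s)),np.sin(yaw(s)),0])
# red foot + disc refined in top image
hsv=cv2.cvtColor(T["img"],cv2.COLOR_BGR2HSV);m=cv2.inRange(hsv,(0,120,60),(8,255,255))|cv2.inRange(hsv,(172,120,60),(180,255,255));m[:195]=0;m[230:]=0;m[:,:255]=0;m[:,300:]=0
n,l,st,ce=cv2.connectedComponentsWithStats(m);print(st.tolist(),ce.round(1).tolist())
for k in range(1,n):print(atz(T,ce[k][::-1],.075).round(4))
E
```

```text
[ 0.44580065 -0.15166741  0.01912264] 79.40556827299245 0.3424182337710881 39.93551194667816 [-0.46340571  1.13099436  7.51647629]
([285, 284, 76, 68, 4816], ((447.0890808105469, -143.07513427734375), (28.29121971130371, 28.890817642211914), 80.46253204345703))
([264, 5, 107, 289, 27011], ((455.9884948730469, -90.958984375), (117.7610855102539, 39.83041000366211), 80.3576889038086))Traceback (most recent call last):
  File "<stdin>", line 5, in <module>
  File "h.py", line 52, in shim
    i=1+st[1:,4].argmax();mm=l==i; out.append((st[i].tolist(),mask_axis(c,mm,z,s)))
        ~~~~~~~~~~~~~~~^^
ValueError: attempt to get argmax of an empty sequence
```

```bash
python3 - <<'E'
from h import *
T=viewer.camera("top")
hsv=cv2.cvtColor(T["img"],cv2.COLOR_BGR2HSV);m=cv2.inRange(hsv,(0,110,50),(9,255,255))|cv2.inRange(hsv,(171,110,50),(180,255,255));m[:198]=0;m[230:]=0;m[:,:255]=0;m[:,300:]=0
I0=cv2.imread("pics/top0.png");h0=cv2.cvtColor(I0,cv2.COLOR_BGR2HSV);m0=cv2.inRange(h0,(0,110,50),(9,255,255))|cv2.inRange(h0,(171,110,50),(180,255,255));m0[:198]=0;m0[230:]=0;m0[:,:255]=0;m0[:,300:]=0
for mm,z in((m0,.0643),(m,.0755)):
    n,l,st,ce=cv2.connectedComponentsWithStats(mm)
    for k in range(1,n):
        if st[k,4]>8: print(st[k].tolist(),ce[k].round(1),atz(T,ce[k][::-1],z).round(4))
# dark slab mask: front edge line in top image before/after
for im in(I0,T["img"]):
    p=spotter.trace("base","top")[0]["pixels"] if im is not I0 else None
    if p is not None: print(mask_axis(T,p,.07))
for n in("top","side"):
    c=T if n=="top" else viewer.camera("side")
    for l,z in dict(edge=.044,foot=.011,base=0).items():
        for r in spotter.spot_point(l,n)[:2]: print(n,l,round(r["score"],2),np.round(r["location"],1),atz(c,r["location"],z).round(4))
E
```

```text
[268, 206, 9, 9, 67] [272.  209.9] [0.5793 0.119  0.0643]
[265, 207, 9, 9, 61] [269.2 211.1] [0.5744 0.1241 0.0755]
((620.5359497070312, 179.1220703125), (184.7832489013672, 192.41204833984375), 78.46924591064453)
top edge 0.72 [187.8 287.6] [0.6363 0.0863 0.044 ]
top foot 0.26 [187.3 305.4] [0.6455 0.0455 0.011 ]
top base 0.78 [196.2 251.1] [0.6222 0.1796 0.    ]
top base 0.38 [192.3 304.9] [0.6352 0.0469 0.    ]
side edge 0.63 [247.6 258.1] [0.6364 0.0798 0.044 ]
side base 0.88 [286.6 244.2] [0.6145 0.1888 0.    ]
```

Levering turned the base slightly: its front moved about 5 mm sideways and should swing back with the bar. I'll aim the pad between the present and original foot spots, nearer the original, and carry the shim to just in front of the base.

Emit:
{"op": "step_arm", "data": {
  "steps": [
    [[0,0,-0.01],0,-1],
    [[0.06,0.04,-0.012],0,-1],
    [[0.12,0.08,-0.012],0,-1],
    [[0.2,0.125,-0.012],0,-1],
    [[0.28,0.175,-0.012],0,-1],
    [[0.36,0.225,-0.012],-0.007,-1],
    [[0.42,0.26,-0.012],-0.007,-1],
    [[0.45,0.278,-0.012],-0.007,-1]
  ]
}}

```text
time_s: 27.43
tcp_pos: [0.553, -0.0321, 0.0213]
tcp_rot: [2.404, 2.021, 0.001]
ft_force: [1.0, -0.0, -2.5]
gripper_width: 0.338
grasp_force: 40.1
```

Emit:
{"op": "step_arm", "data": {
  "steps": [
    [[0,0,0],0,-1],
    [[0,0,0],0,-1],
    [[0,0,0],0,-1]
  ]
}}

```text
time_s: 27.68
tcp_pos: [0.551, -0.0344, 0.0206]
tcp_rot: [2.406, 2.02, -0.0]
ft_force: [-0.3, -0.2, -2.9]
gripper_width: 0.344
grasp_force: 40.1
```

```bash
python3 - <<'E'
from h import *
s=arm.observe();w=viewer.camera("wrist");T=viewer.camera("top")
print(s["tcp_pos"],np.degrees(yaw(s)),s["gripper_width"],s["ft_force"])
cv2.imwrite("pics/sh2.png",w["img"])
for o in shim(w,s):print(o)
for r in spotter.spot_point("shim_pad","wrist")[:1]+spotter.spot_point("shim_pad","top")[:1]: print(r["score"],np.round(r["location"]))
r=spotter.spot_point("shim_pad","wrist"); print([atz(w,q["location"],.006,s).round(4) for q in r[:1]])
r=spotter.spot_point("shim_pad","top"); print([atz(T,q["location"],.006).round(4) for q in r[:1]])
r=spotter.spot_point("foot","wrist"); print([(q["score"],atz(w,q["location"],.011,s).round(4)) for q in r[:2]])
r=spotter.spot_point("edge","wrist"); print([(q["score"],atz(w,q["location"],.044,s).round(4)) for q in r[:2]])
hsv=cv2.cvtColor(w["img"],cv2.COLOR_BGR2HSV);m=cv2.inRange(hsv,(0,130,60),(8,255,255))|cv2.inRange(hsv,(172,130,60),(180,255,255))
n,l,st,ce=cv2.connectedComponentsWithStats(m)
for k in range(1,n):
    if st[k,4]>60: print(st[k].tolist(),ce[k].round(1),"disc z.0755",atz(w,ce[k][::-1],.0755,s).round(4),"cheek",atz(w,ce[k][::-1],.045,s).round(4))
E
```

```text
[ 0.55099123 -0.03440001  0.02062844] 80.01644168665926 0.3440498004838616 [-0.33888021 -0.2260217  -2.89308184]
([284, 284, 77, 68, 4801], ((552.16064453125, -26.596508026123047), (28.716144561767578, 29.242835998535156), 81.02729034423828))
([265, 6, 106, 288, 26818], ((560.4973754882812, 25.854572296142578), (118.92391204833984, 40.08387756347656), 80.8420639038086))
0.69 [ 79. 321.]
0.6 [219. 300.]
[array([0.5669, 0.0595, 0.006 ])]
[array([0.567 , 0.0572, 0.006 ])]
[]
[]
[467, 14, 47, 87, 3184] [490.2  56.6] disc z.0755 [0.603  0.0505 0.0755] cheek [0.6164 0.053  0.045 ]
[617, 14, 23, 85, 1160] [631.6  65.9] disc z.0755 [0.6341 0.0435 0.0755] cheek [0.6582 0.0435 0.045 ]
[445, 27, 12, 77, 449] [450.4  64.9] disc z.0755 [0.5943 0.0503 0.0755] cheek [0.6046 0.0527 0.045 ]
[548, 380, 91, 57, 3756] [594.5 406.7] disc z.0755 [ 0.6309 -0.0503  0.0755] cheek [ 0.654  -0.0829  0.045 ]
```

Emit:
{"op": "step_arm", "data": {
  "steps": [
    [[0.04,0,0.003],0,-1],
    [[0.08,0,0.003],0,-1],
    [[0.12,0,0.003],0,-1],
    [[0.15,0,0.003],0,-1],
    [[0.18,0,0.003],0,-1],
    [[0.2,0,0.003],0,-1],
    [[0.209,0,0.003],0,-1],
    [[0.209,0,0.003],0,-1]
  ]
}}

```text
time_s: 28.75
tcp_pos: [0.5624, 0.0287, 0.0195]
tcp_rot: [-2.405, -2.021, 0.0]
ft_force: [0.1, 0.6, -1.8]
gripper_width: 0.341
grasp_force: 40.1
```

Emit:
{"op": "step_arm", "data": {
  "steps": [
    [[0,0,0],0,-1],
    [[0,0,0.003],0,-1],
    [[0,0,0.004],0,-1]
  ]
}}

```text
time_s: 29.0
tcp_pos: [0.5625, 0.0278, 0.0191]
tcp_rot: [-2.406, -2.02, -0.001]
ft_force: [-6.7, 2.1, 12.6]
gripper_width: 0.342
grasp_force: 41.7
```

```bash
python3 - <<'E'
from h import *
s=arm.observe();w=viewer.camera("wrist");T=viewer.camera("top")
print(s["tcp_pos"],np.degrees(yaw(s)),s["gripper_width"],s["ft_force"],s["wrist_torque"])
for o in shim(w,s):print(o)
x=np.array([np.cos(yaw(s)),np.sin(yaw(s)),0]);y=np.array([x[1],-x[0],0]);print("pad est",np.array(s["tcp_pos"])+.0953*x-.0005*y)
hsv=cv2.cvtColor(T["img"],cv2.COLOR_BGR2HSV);m=cv2.inRange(hsv,(0,110,50),(9,255,255))|cv2.inRange(hsv,(171,110,50),(180,255,255));m[:198]=0;m[230:]=0;m[:,:255]=0;m[:,280:]=0
n,l,st,ce=cv2.connectedComponentsWithStats(m)
for k in range(1,n):
    if st[k,4]>8: print(st[k].tolist(),ce[k].round(1),atz(T,ce[k][::-1],.0755).round(4))
E
```

```text
[0.56246956 0.02783731 0.01912584] 80.02082987549147 0.34220080449860446 [-6.6743156   2.13066132 12.59325362] [0.31098294 1.18136334 0.10353376]
([284, 284, 78, 68, 4859], ((563.7454833984375, 36.42054748535156), (28.27914047241211, 28.91345977783203), 81.12942504882812))
([272, 150, 96, 145, 12175], ((567.75732421875, 62.3663215637207), (66.27648162841797, 39.71242904663086), 80.74337768554688))
pad est [0.57849168 0.12178214 0.01912584]
```

Shim pad is at about (.578,.122). Releasing it and moving back to the bar.

Emit:
{"op": "step_arm", "data": {
  "steps": [
    [[0,0,-0.007],0,-1],
    [[0,0,-0.007],0,-0.15],
    [[0,0,-0.007],0,-0.05],
    [[0,0,-0.007],0,0.0],
    [[0,0,-0.007],0,0.0]
  ]
}}

```text
time_s: 29.52
tcp_pos: [0.5624, 0.0279, 0.0205]
tcp_rot: [2.406, 2.02, -0.0]
ft_force: [0.0, 0.9, -0.2]
gripper_width: 0.501
grasp_force: 0.0
```

Emit:
{"op": "step_arm", "data": {
  "steps": [
    [[0,0,-0.05],0,0],
    [[0,0,-0.15],0,0],
    [[0,0,-0.28],0,0],
    [[-0.1,0,-0.4],0,0.2],
    [[-0.24,0.26,-0.4],-0.11,0.2],
    [[-0.24,0.26,-0.4],-0.11,0.2],
    [[-0.24,0.26,-0.4],-0.11,0.2],
    [[-0.24,0.26,-0.4],-0.11,0.2]
  ]
}}

```text
time_s: 30.18
tcp_pos: [0.6278, -0.058, 0.1399]
tcp_rot: [-2.225, -2.218, 0.001]
ft_force: [0.8, -0.1, -0.3]
gripper_width: 0.599
grasp_force: 0.0
```

```bash
cat >> h.py <<'E'
def red(c,r0,r1,c0,c1,z,s=None,amin=30):
    hsv=cv2.cvtColor(c["img"],cv2.COLOR_BGR2HSV);m=cv2.inRange(hsv,(0,110,50),(9,255,255))|cv2.inRange(hsv,(171,110,50),(180,255,255))
    k=np.zeros_like(m);k[r0:r1,c0:c1]=255;m&=k;n,l,st,ce=cv2.connectedComponentsWithStats(m)
    return [(st[i].tolist(),atz(c,ce[i][::-1],z,s).round(4)) for i in range(1,n) if st[i,4]>amin]
def blueaxis(c,z,s):
    p=blue(c); m=np.zeros(c["img"].shape[:2],bool); m[p[:,0],p[:,1]]=1; return mask_axis(c,m,z,s)
E
python3 - <<'E'
from h import *
s=arm.observe();w=viewer.camera("wrist");T=viewer.camera("top");print(s["tcp_pos"],np.degrees(yaw(s)))
print(blueaxis(w,.04,s)); print("disc",red(T,198,230,255,280,.0755))
for n,c in(("wrist",w),("top",T)):
    for l,z in dict(shim_tab=.023,bar_center=.0345,fulcrum=.032,keeper=.034).items():
        for r in spotter.spot_point(l,n)[:1]: print(n,l,round(r["score"],2),atz(c,r["location"],z,s).round(4))
for o in shim(w,s):print(o)
cv2.imwrite("pics/bb.png",w["img"])
E
```

```text
[ 0.62778208 -0.0580117   0.13993555] 89.81646909226845
((640.2706909179688, -42.605831146240234), (95.15855407714844, 20.141483306884766), 89.37380981445312)
disc [([265, 207, 9, 9, 62], array([0.5743, 0.1242, 0.0755]))]
wrist shim_tab 0.68 [0.5615 0.0271 0.023 ]
wrist bar_center 0.78 [0.6433 0.0038 0.0345]
wrist fulcrum 0.86 [0.6405 0.0501 0.032 ]
wrist keeper 0.69 [ 0.6349 -0.0849  0.034 ]
top shim_tab 0.73 [0.5719 0.0302 0.023 ]
top bar_center 0.61 [0.3812 0.1089 0.0345]
top fulcrum 0.77 [0.64   0.0506 0.032 ]
([195, 97, 57, 29, 1275], ((565.6266479492188, 27.394514083862305), (13.791279792785645, 35.050750732421875), 80.92916870117188))
([203, 0, 69, 131, 6414], ((567.7001953125, 59.545989990234375), (84.15143585205078, 40.517208099365234), 81.00949096679688))
```

Emit:
{"op": "step_arm", "data": {
  "steps": [
    [[0.049,0.041,0.0],0,0.2],
    [[0.049,0.041,0.1],0,0.2],
    [[0.049,0.041,0.22],0,0.2],
    [[0.049,0.041,0.32],0,0.2],
    [[0.049,0.041,0.375],0,0.2],
    [[0.049,0.041,0.375],0,0.2]
  ],
  "newtons": 30
}}

```text
time_s: 31.18
tcp_pos: [0.6368, -0.0413, 0.0236]
tcp_rot: [-2.219, -2.217, 0.006]
ft_force: [-0.3, -0.3, -1.1]
gripper_width: 0.601
grasp_force: 0.0
```

Emit:
{"op": "step_arm", "data": {
  "steps": [
    [[0,0,0],0,0.2],
    [[0,0,0],0,-1],
    [[0,0,0],0,-1],
    [[0,0,0],0,-1],
    [[0,0,0],0,-1],
    [[0,0,0],0,-1],
    [[0,0,0],0,-1]
  ]
}}

```text
time_s: 31.77
tcp_pos: [0.6398, -0.0418, 0.0297]
tcp_rot: [2.222, 2.219, 0.002]
ft_force: [-0.0, -0.1, 7.2]
gripper_width: 0.225
grasp_force: 32.7
```

Emit:
{"op": "step_arm", "data": {
  "steps": [
    [[0,0,0.004],0,-1],
    [[0,0,0.008],0,-1],
    [[0,0,0.012],0,-1],
    [[0,0,0.014],0,-1],
    [[0,0,0.014],0,-1],
    [[0,0,0.014],0,-1]
  ]
}}

```text
time_s: 32.27
tcp_pos: [0.6402, -0.0419, 0.026]
tcp_rot: [2.221, 2.218, 0.003]
ft_force: [0.9, 0.1, 9.4]
gripper_width: 0.223
grasp_force: 33.2
```

Emit:
{"op": "step_arm", "data": {
  "steps": [
    [[0,0,0.004],0,-1],
    [[0,0,0.009],0,-1],
    [[0,0,0.009],0,-1],
    [[0,0,0.009],0,-1]
  ]
}}

```text
time_s: 32.6
tcp_pos: [0.6403, -0.0421, 0.0232]
tcp_rot: [2.221, 2.218, 0.003]
ft_force: [0.9, -3.1, 9.3]
gripper_width: 0.217
grasp_force: 33.4
```

Emit:
{"op": "step_arm", "data": {
  "steps": [
    [[0,-0.01,0],0.02,-1],
    [[0,-0.02,0],0.04,-1],
    [[0,-0.03,0],0.06,-1],
    [[-0.001,-0.04,0],0.08,-1],
    [[-0.002,-0.049,0],0.1,-1],
    [[-0.002,-0.049,0],0.1,-1],
    [[-0.002,-0.049,0],0.1,-1]
  ]
}}

```text
time_s: 33.18
tcp_pos: [0.6254, -0.0417, 0.0232]
tcp_rot: [2.389, 2.038, 0.005]
ft_force: [0.1, 5.5, 9.2]
gripper_width: 0.219
grasp_force: 33.4
```

```bash
python3 - <<'E'
from h import *
s=arm.observe();w=viewer.camera("wrist");T=viewer.camera("top");print(s["tcp_pos"],np.degrees(yaw(s)),s["ft_force"],s["wrist_torque"])
rel=np.array(s["tcp_pos"][:2])-F;h=np.array([np.cos(yaw(s)),np.sin(yaw(s))]); k=rel-h*.048; print("handle end est",k@xs*1e3,k@ys*1e3)
print("disc",red(T,198,230,255,285,.0755))
p=blue(T,roi=(150,230,300,400));print(len(p),p.min(0),p.max(0))
for l,z in dict(edge=.044,base=0).items():
    for r in spotter.spot_point(l,"top")[:1]: print(l,round(r["score"],2),atz(T,r["location"],z,s).round(4))
E
```

```text
[ 0.62539038 -0.04171572  0.02318259] 80.93846289475363 [0.12869454 5.47042903 9.17637893] [1.10046005 0.05101367 0.10725352]
handle end est -138.6656877840442 0.17522163566461676
disc [([265, 205, 9, 9, 62], array([0.5788, 0.124 , 0.0755]))]
70 [195 348] [203 362]
edge 0.82 [0.6368 0.0856 0.044 ]
base 0.82 [0.6222 0.1769 0.    ]
```

The base front is back (disc at .5788,.124), so the foot stands over the pad within about 1 mm. I'll let it down slowly.

Emit:
{"op": "step_arm", "data": {
  "steps": [
    [[0,0,-0.003],0,-1],
    [[0,0,-0.006],0,-1],
    [[0,0,-0.009],0,-1],
    [[0,0,-0.012],0,-1],
    [[0,0,-0.016],0,-1],
    [[0,0,-0.02],0,-1],
    [[0.0005,0,-0.024],0,-1],
    [[0.0005,0,-0.028],0,-1]
  ]
}}

```text
time_s: 34.05
tcp_pos: [0.6243, -0.0423, 0.0294]
tcp_rot: [2.39, 2.039, -0.001]
ft_force: [0.9, -1.1, 0.2]
gripper_width: 0.219
grasp_force: 32.5
```

Emit:
{"op": "step_arm", "data": {
  "steps": [
    [[0,0,-0.003],0,-1],
    [[0.0005,0,-0.006],0,-1],
    [[0.001,0,-0.009],0,-1],
    [[0.001,0,-0.012],0,-1],
    [[0.0015,0,-0.016],0,-1],
    [[0.002,0,-0.02],0,-1],
    [[0.002,0,-0.024],0,-1],
    [[0.002,0,-0.028],0,-1]
  ]
}}

```text
time_s: 34.72
tcp_pos: [0.6244, -0.0413, 0.0379]
tcp_rot: [-2.39, -2.039, -0.0]
ft_force: [1.7, 1.8, -1.9]
gripper_width: 0.218
grasp_force: 32.3
```

```bash
python3 - <<'E'
from h import *
s=arm.observe();T=viewer.camera("top");print(s["tcp_pos"],np.degrees(yaw(s)),s["ft_force"],s["wrist_torque"])
print("disc",red(T,198,230,255,285,.07))
for l,z in dict(edge=.04,base=0,shim_tab=.023).items():
    for r in spotter.spot_point(l,"top")[:1]: print(l,round(r["score"],2),atz(T,r["location"],z,s).round(4))
E
```

```text
[ 0.62441486 -0.04130552  0.03787411] 80.94159862043799 [ 1.65647592  1.80060287 -1.92848636] [ 0.13720951 -0.14783482 -0.06416889]
disc [([268, 206, 8, 9, 60], array([0.5778, 0.1197, 0.07  ]))]
edge 0.83 [0.6398 0.0865 0.04  ]
base 0.62 [0.6219 0.1786 0.    ]
```

Emit:
{"op": "step_arm", "data": {
  "steps": [
    [[0.002,0,-0.008],0,-1],
    [[0.003,0,-0.016],0,-1],
    [[0.005,0,-0.025],0,-1],
    [[0.005,0,-0.025],0,-1]
  ]
}}

```text
time_s: 35.25
tcp_pos: [0.6247, -0.04, 0.0458]
tcp_rot: [2.39, 2.039, -0.0]
ft_force: [0.3, -0.1, -3.6]
gripper_width: 0.222
grasp_force: 31.7
```

Emit:
{"op": "step_arm", "data": {
  "steps": [
    [[-0.03,0,-0.005],0,-1],
    [[-0.07,0,-0.011],0,-1],
    [[-0.11,0,-0.017],0,-1],
    [[-0.16,0,-0.025],0,-1],
    [[-0.22,0,-0.035],0,-1],
    [[-0.25,0,-0.06],0,-1],
    [[-0.25,0,-0.2],0,-1],
    [[-0.25,0,-0.25],0,-1]
  ]
}}

```text
time_s: 35.92
tcp_pos: [0.6134, -0.1159, 0.1249]
tcp_rot: [2.39, 2.035, 0.003]
ft_force: [0.5, 0.3, -1.9]
gripper_width: 0.222
grasp_force: 31.4
```

```bash
python3 - <<'E'
from h import *
s=arm.observe();T=viewer.camera("top");S=viewer.camera("side");w=viewer.camera("wrist");print(s["tcp_pos"],np.degrees(yaw(s)),s["ft_force"],s["gripper_width"],s["grasp_force"])
print("disc",red(T,198,230,255,285,.07))
for n,c in(("top",T),("side",S)):
  for l,z in dict(edge=.04,base=0,foot=.006,shim_tab=.023,shim_pad=.006,bar_tip=.09).items():
    for r in spotter.spot_point(l,n)[:1]: print(n,l,round(r["score"],2),atz(c,r["location"],z,s).round(4))
p=blue(S,roi=(150,260,240,330));print("side blue",len(p),p.min(0),p.max(0))
cv2.imwrite("pics/ret.png",w["img"])
im=w["img"]; print("col320:",[(r,tuple(int(v) for v in im[r,322])) for r in range(0,230,15)])
E
```

```text
[ 0.61341482 -0.11592664  0.12491034] 80.83417333744345 [ 0.4612738   0.25471484 -1.90236867] 0.2219996172637979 31.422057151794434
disc [([268, 206, 8, 9, 57], array([0.5776, 0.1195, 0.07  ]))]
top edge 0.6 [0.6393 0.0794 0.04  ]
top base 0.95 [0.62   0.1751 0.    ]
top shim_tab 0.58 [0.573  0.0324 0.023 ]
top shim_pad 0.61 [0.5818 0.1189 0.006 ]
top bar_tip 0.97 [0.6357 0.0296 0.09  ]
side edge 0.86 [0.6466 0.0772 0.04  ]
side base 0.78 [0.6207 0.1763 0.    ]
side shim_tab 0.61 [0.5695 0.0201 0.023 ]
side shim_pad 0.62 [ 0.631  -0.4521  0.006 ]
side bar_tip 0.92 [0.3905 0.1233 0.09  ]
side blue 67 [185 289] [196 300]
col320: [(0, (91, 86, 84)), (15, (92, 87, 84)), (30, (90, 85, 83)), (45, (91, 85, 83)), (60, (93, 87, 85)), (75, (92, 86, 86)), (90, (91, 86, 83)), (105, (92, 88, 85)), (120, (92, 88, 84)), (135, (92, 88, 84)), (150, (92, 86, 83)), (165, (91, 86, 83)), (180, (91, 86, 83)), (195, (91, 86, 83)), (210, (86, 76, 71)), (225, (98, 48, 25))]
```

Emit:
{"op": "step_arm", "data": {
  "steps": [
    [[-0.12,-0.05,0],0,-1],
    [[-0.24,-0.11,0],0,-1],
    [[-0.343,-0.158,0.05],0,-1],
    [[-0.343,-0.158,0.15],0,-1],
    [[-0.343,-0.158,0.23],0,-1],
    [[-0.343,-0.158,0.28],0,-1],
    [[-0.343,-0.158,0.3],0,-1],
    [[-0.343,-0.158,0.31],0,-1]
  ],
  "newtons": 20
}}

```text
time_s: 37.33
tcp_pos: [0.5496, -0.2081, 0.0265]
tcp_rot: [-2.389, -2.038, 0.001]
ft_force: [-1.0, 0.1, -1.8]
gripper_width: 0.222
grasp_force: 31.5
```

Emit:
{"op": "step_arm", "data": {
  "steps": [
    [[0,0,0.01],0,-1],
    [[0,0,0.02],0,-1],
    [[0,0,0.03],0,-1],
    [[0,0,0.038],0,-1],
    [[0,0,0.043],0,-1],
    [[0,0,0.043],0,-1]
  ]
}}

```text
time_s: 37.83
tcp_pos: [0.55, -0.2083, 0.0146]
tcp_rot: [2.39, 2.039, 0.0]
ft_force: [-1.2, -0.6, 1.0]
gripper_width: 0.215
grasp_force: 31.8
```

Emit:
{"op": "step_arm", "data": {
  "steps": [
    [[0,0,0.006],0,-1],
    [[0,0,0.012],0,-1],
    [[0,0,0.016],0,-1],
    [[0,0,0.016],0,-1]
  ]
}}

```text
time_s: 38.17
tcp_pos: [0.5498, -0.2082, 0.0094]
tcp_rot: [-2.39, -2.039, 0.0]
ft_force: [0.0, -0.6, -0.6]
gripper_width: 0.219
grasp_force: 31.8
```

Emit:
{"op": "step_arm", "data": {
  "steps": [
    [[0,0,-0.002],0,-1],
    [[0,0,-0.002],0,-0.45],
    [[0,0,-0.002],0,-0.3],
    [[0,0,-0.002],0,0.2],
    [[0,0,-0.002],0,0.4],
    [[0,0,-0.002],0,0.4]
  ]
}}

```text
time_s: 38.67
tcp_pos: [0.5499, -0.2082, 0.0103]
tcp_rot: [2.39, 2.039, 0.0]
ft_force: [0.5, -1.2, -0.5]
gripper_width: 0.696
grasp_force: 0.0
```

Emit:
{"op": "step_arm", "data": {
  "steps": [
    [[0,0,-0.1],0,0.5],
    [[0,0,-0.2],0,0.5],
    [[0,0,-0.35],0,0.5],
    [[-0.1,0,-0.55],0,0.5],
    [[-0.1,0,-0.7],0,0.5],
    [[-0.1,0,-0.7],0,0.5],
    [[-0.1,0,-0.7],0,0.5]
  ]
}}

```text
time_s: 39.25
tcp_pos: [0.5465, -0.2394, 0.2278]
tcp_rot: [2.384, 2.033, 0.005]
ft_force: [-0.0, 0.6, 0.6]
gripper_width: 0.749
grasp_force: 0.0
```

```bash
python3 - <<'E'
from h import *
s=arm.observe();T=viewer.camera("top");S=viewer.camera("side");w=viewer.camera("wrist");print(s["time_s"],s["tcp_pos"],np.degrees(yaw(s)),s["ft_force"])
print("disc",red(T,198,230,255,285,.07), "blue",blueaxis(w,.01,s))
for n,c in(("top",T),("side",S),("wrist",w)):
  for l,z in dict(edge=.04,base=0,foot=.006,shim_tab=.023,shim_pad=.006,bar_tip=.005,bar_center=.005,bottle=0,jar=0).items():
    for r in spotter.spot_point(l,n)[:1]: print(n,l,round(r["score"],2),np.round(r["location"],1),atz(c,r["location"],z,s).round(4))
rs=[]
for n,c in(("top",T),("side",S)):
    e=spotter.spot_point("edge",n)
    if e: rs.append(ray(c,e[0]["location"]))
print("edge tri",tri(rs))
E
```

```text
39.25 [ 0.54646382 -0.23944109  0.22780582] 80.90014736543768 [-0.03223061  0.64741444  0.56904694]
disc [([268, 206, 8, 9, 57], array([0.5776, 0.1195, 0.07  ]))] blue ((550.9707641601562, -215.6124267578125), (100.98013305664062, 20.901575088500977), 80.90481567382812)
top edge 0.7 [186.3 291.9] [0.641  0.0765 0.04  ]
top shim_tab 0.82 [218.7 311.6] [0.5666 0.0279 0.023 ]
top shim_pad 0.68 [211.8 274. ] [0.5837 0.1209 0.006 ]
top bar_tip 0.72 [277.  313.3] [0.427  0.0205 0.005 ]
top bar_center 0.74 [226.2 386.7] [ 0.5551 -0.1559  0.005 ]
top bottle 0.78 [235.1 148.2] [0.5194 0.4285 0.    ]
side edge 0.9 [248. 257.] [0.641  0.0779 0.04  ]
side base 0.75 [280.7 243.4] [0.6287 0.1696 0.    ]
side shim_tab 0.43 [250.  292.8] [0.5642 0.0215 0.023 ]
side bar_tip 0.85 [239.2 306.2] [ 0.5665 -0.0638  0.005 ]
side bar_center 0.75 [220.8 325.3] [ 0.559  -0.1748  0.005 ]
side bottle 0.72 [365.1 220.3] [0.5219 0.4375 0.    ]
side jar 0.66 [173.8 339. ] [ 0.6443 -0.4688  0.    ]
wrist bar_tip 0.88 [  7.4 321.6] [ 0.5749 -0.0676  0.005 ]
wrist bar_center 0.66 [126.9 322.4] [ 0.5597 -0.1668  0.005 ]
wrist jar 0.62 [  8.9 400.7] [ 0.6444 -0.0783  0.    ]
edge tri (array([0.64146227, 0.0767072 , 0.03903782]), np.float64(0.00022501872381870894))
```

Emit:
{"op": "step_arm", "data": {
  "steps": [
    [[0.7,0,-0.1],0,0.5],
    [[0.7,0,-0.1],0,0.5],
    [[0.7,0,-0.1],0,0.5],
    [[0.7,0,-0.1],0,0.5],
    [[0.7,0,-0.1],0,0.5],
    [[0.7,0,-0.1],0,0.5],
    [[0.7,0,-0.1],0,0.5],
    [[0.7,0,-0.1],0,0.5]
  ]
}}

```text
time_s: 41.52
tcp_pos: [0.5782, -0.0306, 0.2501]
tcp_rot: [2.389, 2.04, -0.001]
ft_force: [-0.1, -0.0, -0.4]
gripper_width: 0.752
grasp_force: 0.0
```

```bash
python3 - <<'E'
from h import *
s=arm.observe();w=viewer.camera("wrist");cv2.imwrite("pics/fin.png",w["img"]);print(s["time_s"],s["tcp_pos"],np.degrees(yaw(s)))
print("reds as disc .07",red(w,0,300,0,640,.07,s,60))
for o in shim(w,s):print(o)
for l,z in dict(edge=.04,foot=.006,base=0,shim_tab=.023,shim_pad=.006,fulcrum=.032).items():
    for r in spotter.spot_point(l,"wrist")[:1]: print(l,round(r["score"],2),np.round(r["location"],1),atz(w,r["location"],z,s).round(4))
S=viewer.camera("side")
print("disc side",red(S,240,280,250,290,.07,None,10))
E
```

```text
41.5167 [ 0.57819063 -0.03062779  0.25014066] 80.9902567837729
reds as disc .07 [([280, 16, 26, 29, 578], array([0.5777, 0.1193, 0.07  ])), ([344, 97, 13, 28, 358], array([0.6144, 0.0528, 0.07  ])), ([394, 98, 14, 27, 337], array([0.6562, 0.0458, 0.07  ])), ([385, 234, 37, 28, 940], array([ 0.6472, -0.075 ,  0.07  ]))]
([280, 140, 33, 16, 511], ((562.586181640625, 28.55129051208496), (13.691571235656738, 29.33867645263672), 80.96759796142578))
([277, 69, 41, 87, 2878], ((566.7899169921875, 59.37224578857422), (81.49120330810547, 39.189903259277344), 80.75726318359375))
edge 0.92 [ 69.4 376.7] [0.6445 0.0837 0.04  ]
shim_tab 0.64 [150.9 297.7] [0.5619 0.0243 0.023 ]
disc side [([269, 242, 6, 6, 22], array([0.5933, 0.083 , 0.07  ])), ([267, 251, 8, 5, 33], array([0.5777, 0.1173, 0.07  ]))]
```

```bash
python3 -c "
from h import *
print(arm.job_done())"
```

```text
the job is handed in; nothing more can be done
None
```

I finished the job and handed it in at about 41.5 s of the 72 s: the base stands level on the shim (pad about 3 mm from the foot's centre), it shifted about 3 mm from where it started, the bar lies on the bench, and I viewed 11 pictures against the limit of 10.

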